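Ready the facial machine's product caddy for wheeling away

TASK

Make the facial machine's product caddy safe to wheel away: gently stand the toppled bottle back upright in the caddy, and with the screwdriver from the rack turn the two slotted captive fasteners at the caddy's ends clockwise until they are fully home, never by finger. Then hang the screwdriver back upright in its rack hole. Leave all the other products, pots and rack tools standing where they are.

Things in the scene. Friction and masses are not known exactly. Their poses are not given: they have to be found in the camera images.
- machine: Low white facial machine, fixed, base 270 mm (x) by 410 mm (y). Origin: middle of its underside on the table, z up. Deck 55 mm high; a console along its back (x from +49 mm) rises to 79 mm, dials to 86 mm. The caddy sits on the deck; its long sides run along y.
- caddy: White open basket on the machine's deck, fixed. Origin: middle of its inner floor, 60 mm above the table, z up; axes as the machine's, 50 mm in -x of it. Inside 140 mm (x) by 300 mm (y); walls 5 mm thick, 22 mm above the inner floor. At each end a flange (y = +-155 to 199 mm), its top 7 mm above the inner floor, carries one fastener at x = 0, y = +-177 mm.
- screw_left: Captive slotted steel fastener, 24 mm head, on the caddy's +y flange. Origin: on its vertical axis at the slot's floor, 10 mm above the caddy's floor; x along the slot, z up. Slot 5 mm wide, 6 mm deep, open above and at its ends. Open, the slot lies along caddy x; it turns clockwise from above to a hard stop at 90 degrees, slot along caddy y at two black marks: locked.
- screw_right: The same fastener on the -y flange. Both start 6 to 57 degrees clockwise of open, each its own, and stay where they are left (friction torque about 0.06 N m). They cannot come out or sink. The screwdriver blade has about 10 degrees of play either way in the slot, so turn it on past the marks until it meets the stop.
- driver: Screwdriver hanging blade down in one of the rack's holes, 130 to 200 g. Origin: underside of its collar (32 mm diameter, 6 mm high), which rests on the rack; z up. Dark handle 6 to 86 mm above the origin, 30 mm along x, 22 mm across its flat sides along y. Shaft 10 mm diameter; blade 14 mm wide along x, 2.5 mm thick along y, 17 mm long, tip 93 mm below the origin.
- rack: Aluminium tool rack, fixed, left or right of the machine: shelf 190 mm (x) by 60 mm (y), top at 100 mm, three chamfered through holes of 20 mm diameter at x = -60, 0 and +60 mm. Origin: middle of its underside on the table. Screwdriver, brush and spatula hang in the holes, in any order.
- bottle: White square bottle, round black cap, lying toppled on one flat side in the caddy, cap towards caddy +y (within 9 degrees). Body 42 x 42 mm, 86 mm long; cap 28 mm diameter; 118 mm overall; 100 to 200 g, centre of mass about 50 mm from the base. Origin: middle of its base; z from base to cap (up when it stands).
- flask_a: Bystander: short white square flask, 42 x 42 mm, 80 mm tall with its black cap, standing at the -y end of the caddy, nearer the front. Origin: middle of its base, z up.
- flask_b: Bystander: the same short flask, nearer the back of the caddy.
- jar: Bystander: cream jar, 62 mm diameter, 41 mm tall, black lid, standing at the +y end of the caddy. Origin: middle of its base, z up.
- brush: Bystander: mask brush hanging bristles up in a rack hole, a white 29 mm collar resting on the rack's top, 78 mm of handle and bristles (at most 24 mm wide) above it. Origin: underside of its collar, z up.
- spatula: Bystander: pale yellow plastic spatula hanging blade up in a rack hole, a white 29 mm collar on the rack's top, 80 mm above it, at most 22 mm wide. Origin: underside of its collar, z up.
- bowl: Bystander: white mixing bowl, 110 mm diameter, 45 mm tall, on the table on one side near the robot. Origin: middle of its base, z up.
- tub: Bystander: large cream tub, 89 mm diameter, 69 mm tall, black lid, on the table on the other side near the robot. Origin: middle of its base, z up.
Things that resemble listed ones, but are neither listed nor needed, are in the scene too. What is shaped like the bottle but blue, green or turquoise is not meant.

How it is judged:
By the outcome, as a careful person would: the job done as asked, in the order asked, and still so for the second after the job is handed in, with the robot touching nothing.
It also fails if it takes over 72 s, if anything falls off the work surface, if the arm or the gripper's body presses on something with over 40 N, if the wrist force passes 120 N, or if a joint passes its speed limit or range.

ROBOT

A 6-joint arm with a two-finger parallel gripper is mounted at the origin on the work surface. World frame = base frame: x ahead of the robot, y to its left, z up, the work surface at z = 0. Lengths are in mm, angles in rad, forces in N, time in s.
With the tool pointing down it reaches from about 275 to 750 mm from the base axis. Payload 10.2 kg.
Tool frame: the origin (TCP) lies midway between the tips of the shut fingers; the grasp point (between the pads) lies 19 mm behind it; z points along the fingers, y is the line along which they close (so a half turn about z gives the same grasp; the last joint's range is limited). The gripper opens to 85 mm and grips with 20 to 120 N. Pads are 22 mm wide; open, the fingers measure 114 mm over their backs; the gripper's body (76 mm by 85 mm) begins 54 mm behind the grasp point. The pads swing forward as they close: fully open they stand 13 mm farther back than shut.
Start: joints at [0.972, 0.313, 1.498, -0, 1.331, -0.223], TCP at [192.697, 488.364, 231.294] pointing down, gripper open.
Joint ranges: [-2.94, 2.94], [-0.97, 2.17], [0.19, 2.56], [-1.23, 4.37], [0.02, 3.11], [-2.88, 2.88]. Speed limits (rad/s): [2.39, 2.39, 3.01, 3.14, 3.14, 3.14].

INTERFACE

Orientations are given as a unit quaternion [w, x, y, z].
In Python, from rig import ctrl gives the robot as it stands.
- The arm moves only by the tool arm_command, never from a script. Its argument "increments" is a list of rows, each an object with "dr": the turn, a rotation vector about the tool's x, y, z in units of pi/4 rad (1.0 is pi/4 rad), a list of three; "offset": the shift along the tool's x, y, z in units of 120 mm (1.0 is 120 mm), a list of three; "hand": the opening, from -1 (shut) to 1 (fully open). A call has 1 to 8 rows; each row shifts and turns the commanded pose from where the row before left it, along the tool's axes as they then stand; what a row does not reach is not made up. A row lasts 1/10 s, in which the tool goes at most 50 mm and 8.59 degrees, less where a joint would pass 70% of its speed; a pose out of reach is approached as far as the arm can. A call with a number of a shift or a turn outside -1 to 1 is refused whole. A call with a gripper value outside its range is refused whole. The fingers move at their own pace and stop on an object; "grip_force" is the grip in N (left out, the last holds). Time passes only in rows, so rows that do not move let the fingers close. It gives the time, the measured TCP pose, the force, the opening and the grip force at its end, in the units of the state.
- ctrl.sense(): the state, without advancing time (a new reading comes with each control period).
- ctrl.capture(name): name is "scene" or "top"; returns the picture (480x640x3 uint8, red, green, blue); there is no depth.
- ctrl.camera_info(name): a dict with "K" (3x3 intrinsics, pixels), "R" (3x3) and "t" (3): a world point X has camera coordinates R X + t. Camera axes: x right, y down, z forward; pixel columns grow to the right and rows downward; lengths in mm; the calibration is good to about 2 mm. A picture is of the moment at which its call begins. camera_info takes no time and is no camera call.
- ctrl.finish_job(): hands the job in; it is judged then, once.
The state is a dict: "time_s": time; "joints": joint angles; "dq": joint speeds; "tau": joint torques, N m; "eef_pos": TCP position; "ee_rot": TCP orientation; "force": force on the tool from outside, world axes, zero at the start; "wrist_torque": the same for the moment, N m; "grip_width": opening from 0.0 (shut) to 1.0 (fully open); "grip_force": force on a finger pad.
Only numpy, scipy, OpenCV 4.12 (cv2) and the standard library are available. Lean on these libraries where they do the work, as an engineer would, in place of code of your own. Each camera call takes 0.05 s, during which the arm holds its last target. There are 200 camera calls.

## Working session

There is one attempt and no reset: what is moved stays moved. The work goes in short steps, Python scripts to look and compute and a tool call to move; the robot and the scene stay as the last step left them, time stands still between calls to the robot, and variables do not carry over. Pictures are saved under pics/ and viewed, at most 10 in all, crops included, and the job is handed in when it is done.

Besides the shell and the picture viewer there is one more tool, called after ">>>" as a command line: name --argument value ..., lists and objects as JSON in quotes. arm_command: Moves the arm, as the interface text tells. Shifts and turns lie within -1 to 1; 1 stands for 120 mm of shift or pi/4 rad of turn. Its arguments: {"type":"object","properties":{"increments":{"type":"array"},"grip_force":{"type":"number"}},"required":["increments"]}

```bash
ls; mkdir -p pics; python3 - <<'E'
from rig import ctrl
import cv2,numpy as np
for n in("scene","top"):
    im=ctrl.capture(n); np.save(f"pics/{n}0.npy",im); cv2.imwrite(f"pics/{n}0.png",im[:,:,::-1])
    c=ctrl.camera_info(n); print(n,np.round(c["K"],1).tolist(),np.round(c["R"],4).tolist(),np.round(c["t"],1).tolist())
s=ctrl.sense();print(s["ee_rot"],s["grip_width"],s["time_s"],s["force"],s["eef_pos"])
E
```

```text
pics
scene [[479.6, 0.0, 310.8], [0.0, 479.6, 243.4], [0.0, 0.0, 1.0]] [[-0.4823, 0.876, 0.0064], [0.4484, 0.2532, -0.8572], [-0.7525, -0.4106, -0.5149]] [192.0, -147.8, 1483.0]
top [[442.8, 0.0, 311.7], [0.0, 442.8, 236.7], [0.0, 0.0, 1.0]] [[0.024, -0.9995, 0.0198], [-0.9946, -0.0259, -0.1], [0.1005, -0.0173, -0.9948]] [19.5, 496.8, 1074.1]
[-2.26403634e-04  1.86794427e-01  9.82398851e-01 -5.37542593e-04] 0.9978639851798692 0.1 [-0.49046895  0.26880476  0.6385778 ] [192.57388506 488.16600276 230.79175686]
```

View pics/scene0.png

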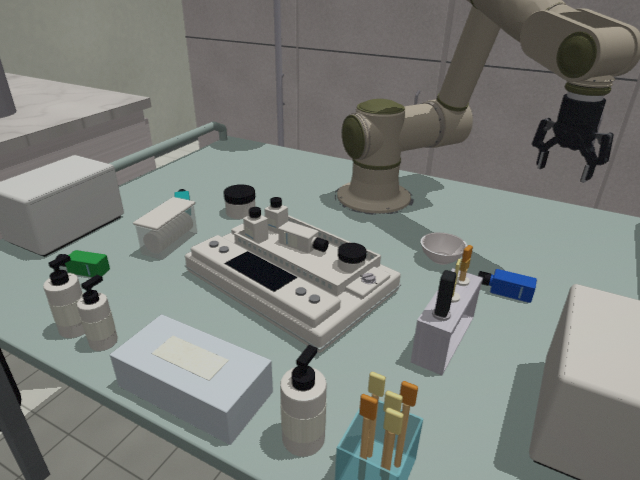

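View pics/top0.png

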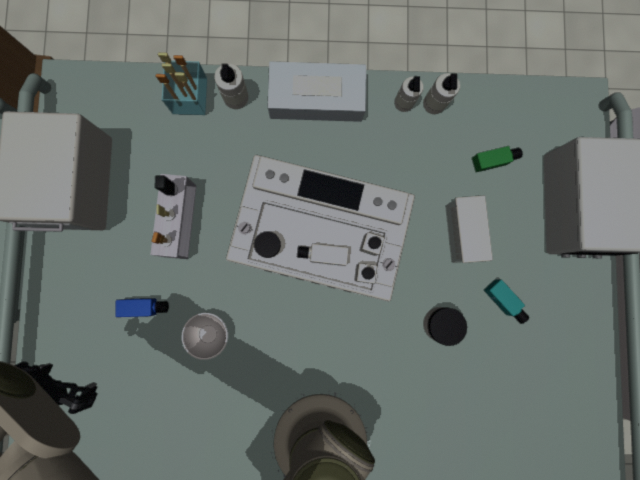

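The white bottle lies in the caddy (top ≈(328,254), cap (304,252)). The dark driver handle is in the rack's far hole (top ≈(165,185), scene ≈(445,292)). The fasteners are at top ≈(245,228) and (389,264). The blue, green and turquoise bottles on the table are not meant. I'll enlarge crops to confirm.

```bash
python3 - <<'E'
import cv2,numpy as np
t=np.load("pics/top0.npy")[:,:,::-1]; s=np.load("pics/scene0.npy")[:,:,::-1]
cv2.imwrite("pics/topc.png",cv2.resize(t[150:300,225:420],None,fx=4,fy=4,interpolation=cv2.INTER_CUBIC))
a=cv2.resize(s[190:340,180:410],None,fx=3.4,fy=3.4,interpolation=cv2.INTER_CUBIC)
cv2.imwrite("pics/scenec.png",a)
b=cv2.resize(s[230:370,405:495],None,fx=4,fy=4,interpolation=cv2.INTER_CUBIC)
c=cv2.resize(t[160:270,140:215],None,fx=5,fy=5,interpolation=cv2.INTER_CUBIC)
h=np.zeros((560,360+375,3),np.uint8);h[:560,:360]=b;h[:550,360:]=c
cv2.imwrite("pics/rackc.png",h)
E
```

```text
(no output)
```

View pics/topc.png

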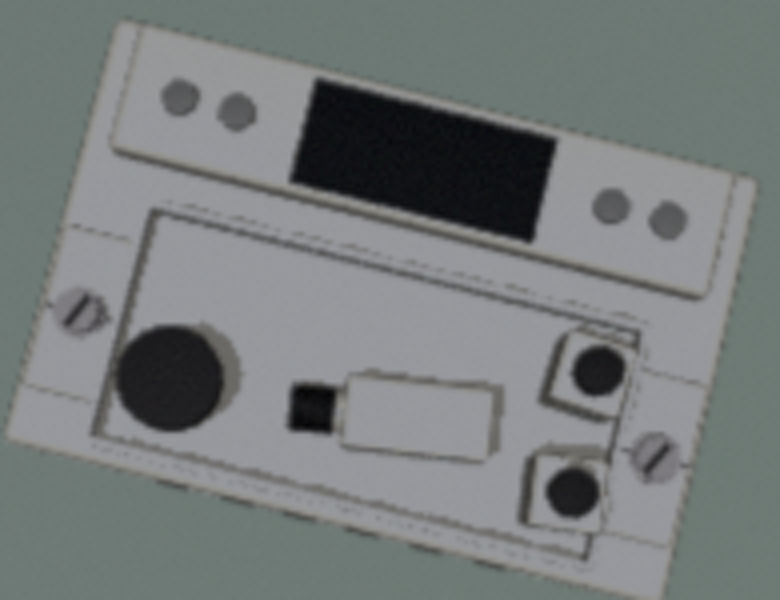

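View pics/scenec.png

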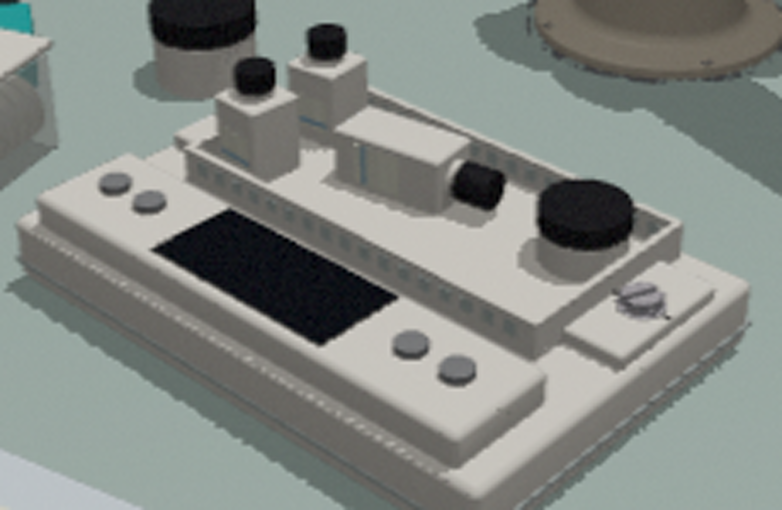

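View pics/rackc.png

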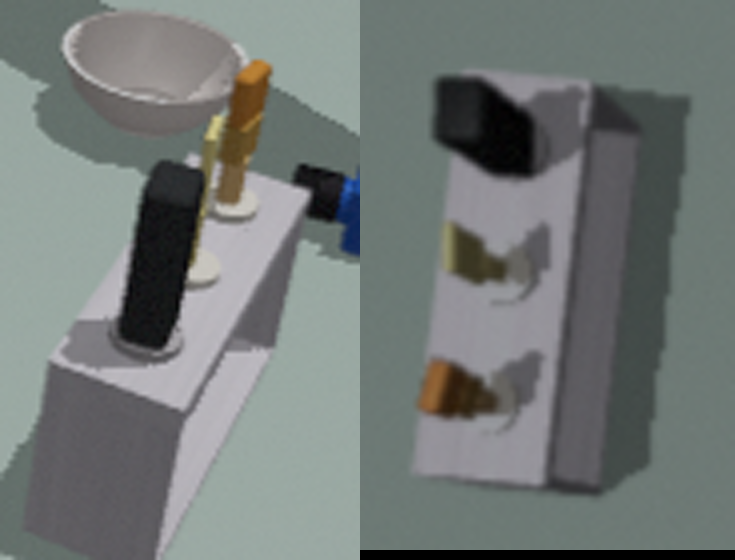

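Crops confirm it: the bottle body is white and lies with its cap towards +y. The driver is the black handle in the rack's +x hole, with brush (orange) and spatula (yellow) in the other two. Top fasteners are at crop (82,312) and (656,458), each with a dark slot. Next I'll measure.

```bash
cat > h.py <<'E'
from rig import ctrl
import numpy as np, cv2
C={n:ctrl.camera_info(n) for n in("scene","top")}
def ray(n,p):
    c=C[n];R=np.array(c["R"]);t=np.array(c["t"])
    d=R.T@np.linalg.solve(np.array(c["K"]),[p[0],p[1],1.]);return -R.T@t,d/np.linalg.norm(d)
def onz(n,p,z):
    o,d=ray(n,p);return o+d*(z-o[2])/d[2]
def proj(n,X):
    c=C[n];q=np.array(c["K"])@(np.array(c["R"])@np.asarray(X,float)+np.array(c["t"]));return q[:2]/q[2]
def tri(pt,ps):
    A=[];b=[]
    for n,p in(("top",pt),("scene",ps)):
        o,d=ray(n,p);M=np.eye(3)-np.outer(d,d);A.append(M);b.append(M@o)
    X=np.linalg.lstsq(np.vstack(A),np.hstack(b),rcond=None)[0]
    return X,proj("top",X)-pt,proj("scene",X)-ps
def lin(n,p,q,z):
    a=onz(n,p,z);b=onz(n,q,z);return np.degrees(np.arctan2(*(b-a)[[1,0]])),np.linalg.norm(b-a)
E
python3 - <<'E'
from h import *
np.set_printoptions(precision=1,suppress=True)
T=lambda x,y:(x/4-.375+225,y/4-.375+150)
S=lambda x,y:(x/3.4-.35+180,y/3.4-.35+190)
print("screwL tri",tri(np.array(T(82,312)),np.array(S(641,297))))
L=onz("top",T(82,312),76);Rr=onz("top",T(656,458),76)
print("L,R on z76",L,Rr,np.linalg.norm(L-Rr),"yaw caddy",np.degrees(np.arctan2(-(L-Rr)[0],(L-Rr)[1])), (L+Rr)/2)
# inner caddy rim corners z=82
cs=[T(152,209),T(641,330),T(588,556),T(93,435)]
P=[onz("top",c,82) for c in cs];print("rim",P,[np.linalg.norm(P[i]-P[(i+1)%4]) for i in range(4)],"mid",np.mean(P,0))
# machine
g=np.load("pics/top0.npy").astype(int)
t=g.sum(2)
def slot(c,r):
    y,x=np.mgrid[0:480,0:640];m=(np.hypot(x-c[0],y-c[1])<r)
    v=t[m].astype(float);w=np.clip(np.median(v)-20-v,0,None);p=np.c_[x[m],y[m]]
    mu=(p*w[:,None]).sum(0)/w.sum();q=p-mu;U=np.linalg.eigh((q*w[:,None]).T@q);d=U[1][:,1]
    return mu,U[0],lin("top",mu-4*d,mu+4*d,76)
for c in(T(82,312),T(656,458)):
    print("slot",c,slot(c,4.5)); x,y=map(round,c);print(t[y-6:y+7,x-6:x+7]//3)
# bottle body mask corners z top 102
for z,q in((102,[(348,373),(500,384),(486,463),(340,447)]),):
    P=[onz("top",T(*a),z) for a in q];print("bottle",P,[np.linalg.norm(P[i]-P[(i+1)%4]) for i in range(4)],np.mean(P,0))
R5=lambda x,y:((x-360)/5-.4+140,y/5-.4+160)
P=[onz("top",R5(*a),100) for a in((590,80),(545,485),(412,470))];print("rack",P,np.linalg.norm(P[0]-P[1]),np.linalg.norm(P[2]-P[1]))
S4=lambda x,y:(x/4-.375+405,y/4-.375+230)
print("collar",onz("scene",S4(147,342),102)); print("rackcorners scene",[onz("scene",S4(*a),100) for a in((50,360),(185,410),(311,192),(190,155))])
E
```

```text
screwL tri (array([508.5, 193. ,  70.1]), array([-0.7,  0.2]), array([-0.8,  0. ]))
L,R on z76 [508.4 190.7  76. ] [ 430.7 -150.    76. ] 349.4955836235299 yaw caddy -12.846948391985372 [469.6  20.3  76. ]
rim [array([570.1, 151. ,  82. ]), array([ 505.7, -139.5,   82. ]), array([ 372.4, -109.5,   82. ]), array([435.7, 180.7,  82. ])] [np.float64(297.58658016082836), np.float64(136.61454619340313), np.float64(297.01151625704784), np.float64(137.63909661918862)] mid [471.   20.7  82. ]
slot (245.125, 227.625) (array([244.4, 227.2]), array([3020.1, 8052.9]), (np.float64(135.9372748260505), np.float64(18.820258095458254)))
[[152 150 143 137 130 124 124 127 132 142 150 152 153]
 [146 136 132 128 126 124 117  94 113 129 138 146 151]
 [136 128 126 125 125 120  93  61  86 105 104 117 144]
 [131 126 125 125 121  99  61  54  90 101  89 107 139]
 [125 126 125 121 101  68  52  85 112 117  97  92 115]
 [126 126 126 109  74  50  74 110 122 113  86  81 103]
 [127 125 119  84  51  64 104 122 124 119  88  82 102]
 [128 122  93  56  61 101 121 125 123 109  81  97  92]
 [130 106  68  53  89 117 125 12
[... 974 characters left out ...]
24 127 144 147]
 [149 132 123 102  97 113 121 118 123 125 141 149 150]
 [152 146 130 108 115 124 125 123 133 144 149 151 150]]
bottle [array([474. ,  33.2, 102. ]), array([469.9, -54.5, 102. ]), array([424.3, -47.2, 102. ]), array([431.4,  36.8, 102. ])] [np.float64(87.83224565140436), np.float64(46.24201270692809), np.float64(84.25458999507957), np.float64(42.825324902645804)] [449.9  -7.9 102. ]
rack [array([623.9, 330.5, 100. ]), array([434.8, 341.1, 100. ]), array([440.1, 401.8, 100. ])] 189.40936316809598 61.014551206798565
collar [595.1 366.5 102. ]
rackcorners scene [array([624.9, 333. , 100. ]), array([628.4, 392.1, 100. ]), array([441. , 404.3, 100. ]), array([437.8, 344.4, 100. ])]
```

```bash
python3 - <<'E'
import cv2,numpy as np
t=np.load("pics/top0.npy")[:,:,::-1]; s=np.load("pics/scene0.npy")[:,:,::-1]
f=lambda a,k:np.clip(cv2.resize(a.astype(np.float32),None,fx=k,fy=k,interpolation=cv2.INTER_CUBIC)*3.0,0,255).astype(np.uint8)
a=f(t[170:200,150:182],12); b=f(s[266:322,428:456],10)
print(a.shape,b.shape)
h=np.zeros((560,384+280,3),np.uint8);h[:360,:384]=a;h[:,384:]=b
cv2.imwrite("pics/drv.png",h)
E
```

```text
(360, 384, 3) (560, 280, 3)
```

View pics/drv.png

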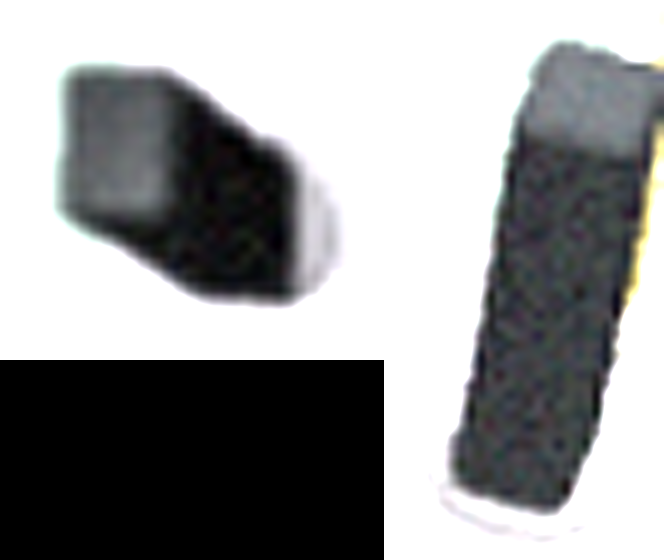

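Top face of the handle: top-crop centre (118,140), scene-crop centre (590,103), with its long side near image vertical (world x). Next: triangulate the handle, refine the slots, and triangulate the bottle.

```bash
python3 - <<'E'
from h import *
np.set_printoptions(precision=1,suppress=True)
D=lambda x,y:np.array((x/12-.46+150,y/12-.46+170)); E=lambda x,y:np.array(((x-384)/10-.45+428,y/10-.45+266))
print("handle top",tri(D(118,140),E(590,103)),onz("top",D(118,140),186),onz("scene",E(590,103),186))
for a,b in(((65,208),(70,70)),((168,212),(168,70)),((192,298),(70,208))):print(lin("top",D(*a),D(*b),186))
print("coll scene",onz("scene",E(510,497),106))
g=np.load("pics/top0.npy").sum(2)/3.
U=8
def slot(c):
    x0,y0=round(c[0])-7,round(c[1])-7
    p=cv2.resize(g[y0:y0+15,x0:x0+15],None,fx=U,fy=U,interpolation=cv2.INTER_CUBIC)
    m=(p<82).astype(np.uint8);n,l,st,ce=cv2.connectedComponentsWithStats(m)
    i=1+np.argmax([-np.hypot(*(ce[k]-60)) if st[k,4]>150 else -1e9 for k in range(1,n)])
    (cx,cy),(w,h),an=cv2.minAreaRect(np.argwhere(l==i)[:,::-1].astype(np.float32))
    pts=np.argwhere(l==i)[:,::-1].astype(float);u,s,v=np.linalg.svd(pts-pts.mean(0),full_matrices=False)
    q=lambda a:(np.array(a)+.5)/U-.5+[x0,y0]
    mu=q((cx,cy));d=v[0]
    return mu,(w/U,h/U),lin("top",mu-4*d,mu+4*d,73)[0],onz("top",mu,73)
a=slot((244,227.2));b=slot((388.7,264.2));print("L",a);print("R",b)
d=a[3]-b[3];print(np.linalg.norm(d),"caddy y ang",np.degrees(np.arctan2(d[1],d[0])),(a[3]+b[3])/2)
T=lambda x,y:np.array((x/4-.375+225,y/4-.375+150));S=lambda x,y:np.array((x/3.4-.35+180,y/3.4-.35+190))
# bottle top-face corners in both views: capend-x+, baseend etc
for n,t,s in(("cap,+x",(348,373),(441,165)),("cap,-x",(340,447),(470,138)),("base,+x",(500,384),(338,130)),("base,-x",(486,463),(370,108))):
    print(n,tri(T(*t),S(*s)))
print("cap end", onz("top",T(313,408),90))
for n,t in(("flaskA",(572,492)),("flaskB",(598,370))):print(n,onz("top",T(*t),140))
print("jar",onz("top",T(170,377),101))
E
```

```text
handle top (array([590.8, 364. , 181.4]), array([-0.4,  0.1]), array([-0.5,  0. ])) [590.  361.7 186. ] [597.3 365.9 186. ]
(np.float64(1.3652157387314405), np.float64(24.89883832696648))
(np.float64(3.283226703357888), np.float64(25.638597336391182))
(np.float64(55.198091558364766), np.float64(27.242264435075466))
coll scene [601.6 365.6 106. ]
L (array([243.8, 227.2]), (1.9518792629241943, 9.098443031311035), np.float64(143.81958479569005), array([509.7, 194.2,  73. ]))
R (array([388.6, 264.3]), (2.044078826904297, 9.099676132202148), np.float64(139.95689774237349), array([ 430.5, -150.6,   73. ]))
353.8228899699235 caddy y ang 77.0632030173176 [470.1  21.8  73. ]
cap,+x (array([473.4,  34.9,  99.2]), array([-0.8,  0.4]), array([-0.9, -0.1]))
cap,-x (array([431.6,  36.5,  99.1]), array([ 0.1, -0. ]), array([0.1, 0. ]))
base,+x (array([467.9, -50.7,  99.6]), array([-1.8,  0.9]), array([-2. , -0.2]))
base,-x (array([424.2, -47.2,  96.3]), array([-0.2,  0.1]), array([-0.3, -0. ]))
cap end [454.2  52.8  90. ]
flaskA [408.  -91.3 140. ]
flaskB [ 476. -105.  140.]
jar [469.2 135.5 101. ]
```

Measurements hold together: fastener spacing is 353.8 mm (354 given) and the bottle body measures 85 mm long at z≈99. The handle top triangulates to z≈181, so my heights read about 3–5 mm low. Caddy yaw is −12.9°, with slots at −36° (left) and −40° (right). Next is a move planner, then the first move, to the bottle.

```bash
cat > plan.py <<'E'
import numpy as np, json, os, sys
from rig import ctrl
from scipy.spatial.transform import Rotation as Ro
def meas():
    s=ctrl.sense();q=np.array(s["ee_rot"]);return np.array(s["eef_pos"]),Ro.from_quat(q[[1,2,3,0]]),s
def load():
    if os.path.exists("cmd.json"):
        d=json.load(open("cmd.json"));return np.array(d["p"]),Ro.from_quat(d["q"])
    return np.array([192.697,488.364,231.294]),Ro.from_quat([.186794,.982399,0,0])
def save(p,R): json.dump(dict(p=list(p),q=list(R.as_quat())),open("cmd.json","w"))
def down(yang,tilt=0):  # tool y at yang deg, then tilt about tool y
    a=np.radians(yang);y=np.array([np.cos(a),np.sin(a),0]);z=np.array([0,0,-1.]);x=np.cross(y,z)
    return Ro.from_matrix(np.c_[x,y,z])*Ro.from_rotvec([0,np.radians(tilt),0])
def go(segs,hand):
    """segs: list of (pos or None, R or None, n). prints rows grouped by 8"""
    p,R=load();rows=[]
    for P,Q,n in segs:
        P=p if P is None else np.array(P,float);Q=R if Q is None else Q
        for k in range(n):
            rv=(R.inv()*Q).as_rotvec()/(n-k);o=R.inv().apply((P-p)/(n-k))
            o=np.round(o/120,3);d=np.round(rv/(np.pi/4),3)
            p=p+R.apply(o*120);R=R*Ro.from_rotvec(d*np.pi/4)
            if np.linalg.norm(d)*45>8.59 or np.linalg.norm(o)*120>50:print("!!too fast",np.linalg.norm(d)*45,np.linalg.norm(o)*120)
            rows.append('{"dr":%s,"offset":%s,"hand":%g}'%((d+0.).tolist(),(o+0.).tolist(),hand))
    for i in range(0,len(rows),8):print("["+",".join(rows[i:i+8])+"]")
    save(p,R);print("end",p.round(1))
def st():
    p,R,s=meas();c,Q=load()
    print("t%.2f"%s["time_s"],"p",p.round(1),"dp",(p-c).round(1),"drot",np.degrees((Q.inv()*R).as_rotvec()).round(1),"F",np.round(s["force"],1),"M",np.round(s["wrist_torque"],2),"w%.3f"%s["grip_width"],"g%.0f"%s["grip_force"],"j",np.round(s["joints"],2))
E
python3 - <<'E'
from plan import *
go([([453.8,50.9,185],down(-4.4,-40),12),([453.8,50.9,134],None,2),([449.8,-.4,72.4],None,2)],1)
E
```

```text
[{"dr":[0.047, -0.064, 0.129],"offset":[-0.28, -0.216, 0.032],"hand":1},{"dr":[0.047, -0.064, 0.129],"offset":[-0.298, -0.185, 0.054],"hand":1},{"dr":[0.047, -0.064, 0.129],"offset":[-0.312, -0.152, 0.076],"hand":1},{"dr":[0.047, -0.064, 0.129],"offset":[-0.321, -0.116, 0.097],"hand":1},{"dr":[0.047, -0.064, 0.129],"offset":[-0.326, -0.08, 0.116],"hand":1},{"dr":[0.047, -0.063, 0.129],"offset":[-0.326, -0.042, 0.135],"hand":1},{"dr":[0.047, -0.064, 0.129],"offset":[-0.321, -0.004, 0.152],"hand":1},{"dr":[0.047, -0.063, 0.129],"offset":[-0.312, 0.034, 0.167],"hand":1}]
[{"dr":[0.047, -0.064, 0.129],"offset":[-0.298, 0.072, 0.181],"hand":1},{"dr":[0.047, -0.063, 0.129],"offset":[-0.279, 0.108, 0.192],"hand":1},{"dr":[0.047, -0.064, 0.129],"offset":[-0.256, 0.142, 0.2],"hand":1},{"dr":[0.048, -0.063, 0.13],"offset":[-0.231, 0.174, 0.207],"hand":1},{"dr":[0.0, 0.0, 0.0],"offset":[0.137, 0.0, 0.163],"hand":1},{"dr":[0.0, 0.0, 0.0],"offset":[0.136, 0.0, 0.163],"hand":1},{"dr":[0.0, 0.0, 0.0],"offset":[0.001, 0.0, 0.334],"hand":1},{"dr":[0.0, 0.0, 0.0],"offset":[0.001, 0.0, 0.335],"hand":1}]
end [ 4.498e+02 -4.000e-01  7.240e+01]
```

>>> arm_command --increments '[{"dr":[0.047,-0.064,0.129],"offset":[-0.28,-0.216,0.032],"hand":1},{"dr":[0.047,-0.064,0.129],"offset":[-0.298,-0.185,0.054],"hand":1},{"dr":[0.047,-0.064,0.129],"offset":[-0.312,-0.152,0.076],"hand":1},{"dr":[0.047,-0.064,0.129],"offset":[-0.321,-0.116,0.097],"hand":1},{"dr":[0.047,-0.064,0.129],"offset":[-0.326,-0.08,0.116],"hand":1},{"dr":[0.047,-0.063,0.129],"offset":[-0.326,-0.042,0.135],"hand":1},{"dr":[0.047,-0.064,0.129],"offset":[-0.321,-0.004,0.152],"hand":1},{"dr":[0.047,-0.063,0.129],"offset":[-0.312,0.034,0.167],"hand":1}]'

```text
time_s: 0.9
eef_pos: [367.1, 195.2, 200.3]
ee_rot: [0.164, 0.551, 0.799, -0.176]
force: [0.6, 0.7, 0.0]
grip_width: 0.998
grip_force: 0.0
```

>>> arm_command --increments '[{"dr":[0.047,-0.064,0.129],"offset":[-0.298,0.072,0.181],"hand":1},{"dr":[0.047,-0.063,0.129],"offset":[-0.279,0.108,0.192],"hand":1},{"dr":[0.047,-0.064,0.129],"offset":[-0.256,0.142,0.2],"hand":1},{"dr":[0.048,-0.063,0.13],"offset":[-0.231,0.174,0.207],"hand":1},{"dr":[0,0,0],"offset":[0,0,0],"hand":1}]'

```text
time_s: 1.4
eef_pos: [455.0, 47.8, 183.7]
ee_rot: [0.232, 0.691, 0.636, -0.253]
force: [-0.9, -0.1, 0.8]
grip_width: 1.005
grip_force: 0.0
```

```bash
python3 - <<'E'
from plan import *
save([453.8,50.9,185],down(-4.4,-40))
for _ in range(3):st()
E
```

```text
t1.40 p [455.   47.8 183.7] dp [ 1.2 -3.1 -1.3] drot [ 0.3 -0.1  0.3] F [-0.9 -0.1  0.8] M [ 0.32  0.01 -0.  ] w1.005 g0 j [ 0.2   0.4   1.67 -0.69  1.36  0.53]
t1.40 p [455.   47.8 183.7] dp [ 1.2 -3.1 -1.3] drot [ 0.3 -0.1  0.3] F [-0.9 -0.1  0.8] M [ 0.32  0.01 -0.  ] w1.005 g0 j [ 0.2   0.4   1.67 -0.69  1.36  0.53]
t1.40 p [455.   47.8 183.7] dp [ 1.2 -3.1 -1.3] drot [ 0.3 -0.1  0.3] F [-0.9 -0.1  0.8] M [ 0.32  0.01 -0.  ] w1.005 g0 j [ 0.2   0.4   1.67 -0.69  1.36  0.53]
```

```bash
python3 - <<'E'
from plan import *
p,R,_=meas();save(p,R)
go([([453.8,50.9,134],down(-4.4,-40),2),([449.8,-.4,72.4],None,2),(None,None,1)],1)
E
```

```text
[{"dr":[-0.003, 0.001, -0.003],"offset":[0.143, -0.006, 0.15],"hand":1},{"dr":[-0.003, 0.002, -0.003],"offset":[0.143, -0.005, 0.151],"hand":1},{"dr":[0.0, 0.0, 0.0],"offset":[0.0, 0.0, 0.334],"hand":1},{"dr":[0.0, 0.0, 0.0],"offset":[0.001, -0.001, 0.335],"hand":1},{"dr":[0.0, 0.0, 0.0],"offset":[0.0, 0.0, 0.0],"hand":1}]
end [ 4.498e+02 -4.000e-01  7.240e+01]
```

>>> arm_command --increments '[{"dr":[-0.003,0.001,-0.003],"offset":[0.143,-0.006,0.15],"hand":1},{"dr":[-0.003,0.002,-0.003],"offset":[0.143,-0.005,0.151],"hand":1},{"dr":[0,0,0],"offset":[0,0,0.334],"hand":1},{"dr":[0,0,0],"offset":[0.001,-0.001,0.335],"hand":1},{"dr":[0,0,0],"offset":[0,0,0],"hand":1}]'

```text
time_s: 1.9
eef_pos: [447.6, 1.4, 71.6]
ee_rot: [0.231, 0.688, 0.641, -0.251]
force: [-0.4, -1.1, 0.2]
grip_width: 1.0
grip_force: 0.0
```

```bash
python3 - <<'E'
from plan import *
import cv2
st()
a=ctrl.capture("scene")[180:330,200:420,::-1];b=ctrl.capture("top")[180:310,230:420,::-1]
h=np.zeros((600,760,3),np.uint8);a=cv2.resize(a,None,fx=2.2,fy=2.2);b=cv2.resize(b,None,fx=2,fy=2)
h[:330,:484]=a;h[335:335+260,:380]=b;cv2.imwrite("pics/g1.png",h)
E
```

```text
t1.90 p [447.6   1.4  71.6] dp [-2.1  1.8 -0.8] drot [-0.1  0.1 -0.4] F [-0.4 -1.1  0.2] M [ 0.31 -0.02  0.01] w1.000 g0 j [ 0.1   0.54  1.83 -0.8   1.08  0.67]
```

View pics/g1.png

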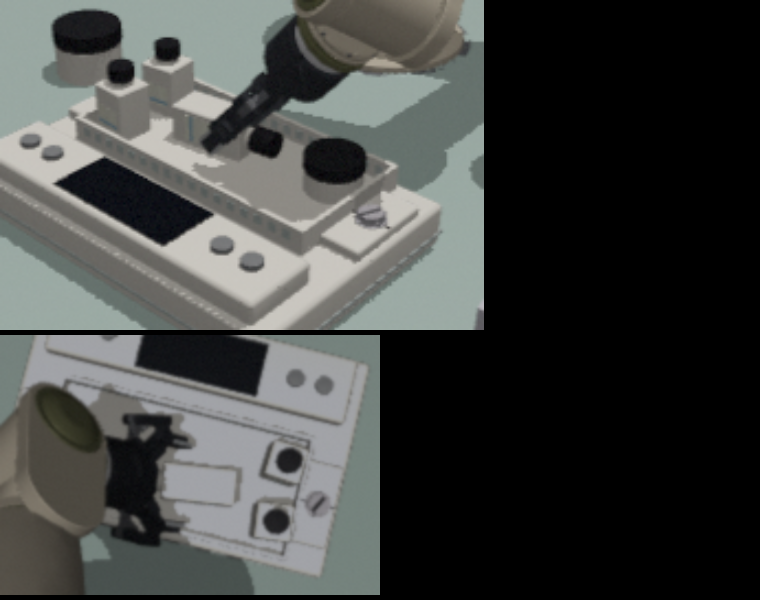

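The open fingers straddle the white bottle near its cap end (scene crop ≈(225,130)), clear of cap, jar and floor. Closing gently.

>>> arm_command --increments '[{"dr":[0,0,0],"offset":[0,0,0],"hand":-1},{"dr":[0,0,0],"offset":[0,0,0],"hand":-1},{"dr":[0,0,0],"offset":[0,0,0],"hand":-1},{"dr":[0,0,0],"offset":[0,0,0],"hand":-1},{"dr":[0,0,0],"offset":[0,0,0],"hand":-1},{"dr":[0,0,0],"offset":[0,0,0],"hand":-1}]' --grip_force 30

```text
time_s: 2.6
eef_pos: [449.4, 3.2, 74.1]
ee_rot: [0.233, 0.688, 0.641, -0.249]
force: [-0.3, 5.0, 5.5]
grip_width: 0.488
grip_force: 31.4
```

```bash
python3 - <<'E'
from plan import *
st();ctrl.capture("top");st();ctrl.capture("top");st()
# lift 60, rotate +90 about tool y keeping grasp point; grasp offset 24 behind TCP
p,R=load();G=p-R.apply([0,0,24]);print(G)
G1=G+[0,0,30];R0=R;segs=[(p+[0,0,30],R,2)]
n=12;S=np.array([456.3,37.7,0])
for k in range(1,n+1):
    Q=R0*Ro.from_rotvec([0,np.pi/2*k/n,0]);g=G1+(np.array([456.3,37.7,150])-G1)*k/n
    segs.append((g+Q.apply([0,0,24]),Q,1))
segs.append((None,None,2))
go(segs,-1)
E
```

```text
t2.60 p [449.4   3.2  74.1] dp [-0.4  3.6  1.8] drot [-0.4  0.1 -0.2] F [-0.3  5.   5.5] M [ 0.27  0.09 -0.07] w0.488 g31 j [ 0.11  0.53  1.83 -0.79  1.09  0.67]
t2.65 p [449.3   3.2  74.1] dp [-0.4  3.6  1.8] drot [-0.4  0.1 -0.2] F [-0.4  5.2  5.7] M [ 0.25  0.04 -0.07] w0.487 g31 j [ 0.11  0.53  1.83 -0.79  1.09  0.67]
t2.70 p [449.3   3.2  74.1] dp [-0.4  3.6  1.7] drot [-0.4  0.1 -0.2] F [-0.1  5.5  6.2] M [ 0.34  0.15 -0.15] w0.487 g31 j [ 0.11  0.53  1.83 -0.79  1.09  0.67]
[450.95188784  14.95628004  90.74322238]
[{"dr":[0.0, 0.0, 0.0],"offset":[-0.08, 0.0, -0.096],"hand":-1},{"dr":[0.0, 0.0, 0.0],"offset":[-0.081, 0.0, -0.096],"hand":-1},{"dr":[0.0, 0.167, 0.0],"offset":[0.026, 0.002, -0.027],"hand":-1},{"dr":[0.0, 0.166, 0.0],"offset":[0.028, 0.003, -0.028],"hand":-1},{"dr":[0.0, 0.167, 0.0],"offset":[0.032, 0.002, -0.026],"hand":-1},{"dr":[0.0, 0.167, 0.0],"offset":[0.036, 0.003, -0.026],"hand":-1},{"dr":[0.0, 0.166, 0.0],"offset":[0.038, 0.002, -0.025],"hand":-1},{"dr":[0.0, 0.167, 0.0],"offset":[0.041, 0.003, -0.023],"hand":-1}]
[{"dr":[0.0, 0.167, 0.0],"offset":[0.044, 0.002, -0.02],"hand":-1},{"dr":[0.0, 0.166, 0.0],"offset":[0.046, 0.003, -0.018],"hand":-1},{"dr":[0.0, 0.167, 0.0],"offset":[0.049, 0.002, -0.015],"hand":-1},{"dr":[0.0, 0.167, 0.0],"offset":[0.049, 0.003, -0.013],"hand":-1},{"dr":[0.0, 0.166, 0.0],"offset":[0.051, 0.002, -0.009],"hand":-1},{"dr":[0.0, 0.167, 0.0],"offset":[0.052, 0.003, -0.006],"hand":-1},{"dr":[0.0, 0.0, 0.0],"offset":[0.0, 0.0, 0.0],"hand":-1},{"dr":[0.0, 0.0, 0.0],"offset":[0.0, 0.0, 0.0],"hand":-1}]
end [457.7  56.  134.6]
```

>>> arm_command --increments '[{"dr":[0,0,0],"offset":[-0.08,0,-0.096],"hand":-1},{"dr":[0,0,0],"offset":[-0.081,0,-0.096],"hand":-1},{"dr":[0,0.167,0],"offset":[0.026,0.002,-0.027],"hand":-1},{"dr":[0,0.166,0],"offset":[0.028,0.003,-0.028],"hand":-1},{"dr":[0,0.167,0],"offset":[0.032,0.002,-0.026],"hand":-1},{"dr":[0,0.167,0],"offset":[0.036,0.003,-0.026],"hand":-1},{"dr":[0,0.166,0],"offset":[0.038,0.002,-0.025],"hand":-1},{"dr":[0,0.167,0],"offset":[0.041,0.003,-0.023],"hand":-1}]'

```text
time_s: 3.5
eef_pos: [453.4, 31.8, 114.7]
ee_rot: [-0.031, 0.73, 0.682, 0.036]
force: [-0.5, 0.6, -1.7]
grip_width: 0.486
grip_force: 30.6
```

>>> arm_command --increments '[{"dr":[0,0.167,0],"offset":[0.044,0.002,-0.02],"hand":-1},{"dr":[0,0.166,0],"offset":[0.046,0.003,-0.018],"hand":-1},{"dr":[0,0.167,0],"offset":[0.049,0.002,-0.015],"hand":-1},{"dr":[0,0.167,0],"offset":[0.049,0.003,-0.013],"hand":-1},{"dr":[0,0.166,0],"offset":[0.051,0.002,-0.009],"hand":-1},{"dr":[0,0.167,0],"offset":[0.052,0.003,-0.006],"hand":-1},{"dr":[0,0,0],"offset":[0,0,0],"hand":-1},{"dr":[0,0,0],"offset":[0,0,0],"hand":-1}]'

```text
time_s: 4.3
eef_pos: [456.7, 58.8, 136.3]
ee_rot: [-0.287, 0.663, 0.618, 0.309]
force: [-0.9, -0.4, -0.7]
grip_width: 0.486
grip_force: 30.7
```

```bash
python3 - <<'E'
from plan import *
import cv2
st()
a=ctrl.capture("scene")[120:330,200:440,::-1]
cv2.imwrite("pics/g2.png",cv2.resize(a,None,fx=2.5,fy=2.5,interpolation=cv2.INTER_CUBIC))
st()
E
```

```text
t4.30 p [456.7  58.8 136.3] dp [-1.1  2.8  1.6] drot [ 0.2 -0.1 -0.3] F [-0.9 -0.4 -0.7] M [-0.55  0.02  0.02] w0.486 g31 j [-0.55  0.43  1.89  0.76  1.39 -0.85]
t4.35 p [456.7  59.2 136.5] dp [-1.1  3.2  1.9] drot [ 0.2 -0.1 -0.4] F [-0.7  0.2 -1.8] M [-0.56  0.08 -0.04] w0.490 g31 j [-0.55  0.43  1.89  0.76  1.39 -0.85]
```

View pics/g2.png

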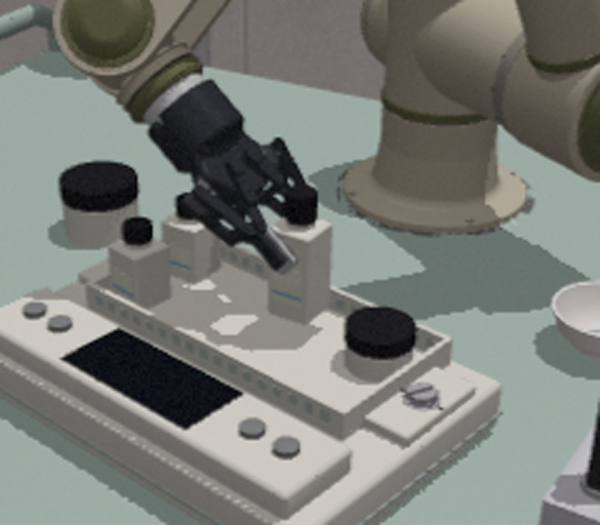

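The bottle hangs upright above the caddy floor at scene crop ≈(300,265), clear of jar and flasks. Lowering until contact.

```bash
python3 - <<'E'
from plan import *
p,R,_=meas();print("bottle up err",np.degrees((down(-4.4,50).inv()*R).as_rotvec()).round(2))
print("down per mm /120:",(R.inv().apply([0,0,-1])/120).round(5))
E
```

```text
bottle up err [ 0.24 -0.05 -0.37]
down per mm /120: [-6.38e-03 -2.00e-05  5.36e-03]
```

>>> arm_command --increments '[{"dr":[0,0,0],"offset":[-0.038,0,0.032],"hand":-1},{"dr":[0,0,0],"offset":[-0.038,0,0.032],"hand":-1},{"dr":[0,0,0],"offset":[-0.038,0,0.032],"hand":-1},{"dr":[0,0,0],"offset":[0,0,0],"hand":-1}]'

```text
time_s: 4.75
eef_pos: [456.2, 59.6, 117.4]
ee_rot: [-0.289, 0.662, 0.618, 0.31]
force: [-0.5, -0.1, -0.9]
grip_width: 0.482
grip_force: 30.7
```

>>> arm_command --increments '[{"dr":[0,0,0],"offset":[-0.013,0,0.011],"hand":-1},{"dr":[0,0,0],"offset":[-0.013,0,0.011],"hand":-1}]'

```text
time_s: 4.95
eef_pos: [456.6, 59.3, 114.0]
ee_rot: [-0.289, 0.662, 0.618, 0.31]
force: [0.3, -1.9, 1.8]
grip_width: 0.483
grip_force: 31.0
```

```bash
python3 - <<'E'
from plan import *
st()
from h import *
g=ctrl.capture("scene");np.save("pics/s3.npy",g)
E
```

```text
t4.95 p [456.6  59.3 114. ] dp [ -1.1   3.3 -20.7] drot [ 0.2  0.1 -0.3] F [ 0.3 -1.9  1.8] M [-0.31  0.02 -0.05] w0.483 g31 j [-0.55  0.48  1.9   0.77  1.35 -0.89]
```

>>> arm_command --increments '[{"dr":[0,0,0],"offset":[-0.004,0,0.0035],"hand":-1},{"dr":[0,0,0],"offset":[0,0,0],"hand":-1}]'

```text
time_s: 5.2
eef_pos: [456.7, 59.3, 114.0]
ee_rot: [-0.289, 0.662, 0.618, 0.311]
force: [-0.8, -1.1, 5.0]
grip_width: 0.488
grip_force: 31.2
```

>>> arm_command --increments '[{"dr":[0,0,0],"offset":[-0.004,0,0.0035],"hand":-1},{"dr":[0,0,0],"offset":[0,0,0],"hand":-1}]'

```text
time_s: 5.4
eef_pos: [456.8, 59.3, 114.0]
ee_rot: [-0.289, 0.662, 0.618, 0.311]
force: [-3.2, -3.2, 11.3]
grip_width: 0.482
grip_force: 31.9
```

Contact is firm at 11 N. I'll relieve it, open, then back out along the fingers.

>>> arm_command --increments '[{"dr":[0,0,0],"offset":[0.006,0,-0.005],"hand":-1},{"dr":[0,0,0],"offset":[0,0,0],"hand":0.05},{"dr":[0,0,0],"offset":[0,0,0],"hand":0.15},{"dr":[0,0,0],"offset":[0,0,0],"hand":0.4},{"dr":[0,0,0],"offset":[0,0,0],"hand":0.6},{"dr":[0,0,0],"offset":[0,0,0],"hand":0.6},{"dr":[0,0,0],"offset":[0,0,-0.05],"hand":0.6},{"dr":[0,0,0],"offset":[0,0,-0.1],"hand":0.6}]'

```text
time_s: 6.2
eef_pos: [455.3, 45.5, 125.5]
ee_rot: [-0.289, 0.662, 0.618, 0.31]
force: [-0.3, -0.5, 1.1]
grip_width: 0.798
grip_force: 0.0
```

```bash
python3 - <<'E'
from plan import *
st()
E
```

```text
t6.20 p [455.3  45.5 125.5] dp [ -2.4 -10.6  -9.1] drot [ 0.3  0.2 -0.3] F [-0.3 -0.5  1.1] M [-0.35  0.02  0.01] w0.798 g0 j [-0.58  0.46  1.88  0.75  1.39 -0.88]
```

```bash
python3 - <<'E'
from plan import *
p,R,_=meas();save(p,R)
p1=p-R.apply([0,0,90])
go([(p1,None,3),([p1[0]+40,p1[1]+60,290],down(-4.4,20),5),([592,364,260],down(92.3),13),(None,None,1)],1)
E
```

```text
[{"dr":[0.0, 0.0, 0.0],"offset":[0.0, 0.0, -0.25],"hand":1},{"dr":[0.0, 0.0, 0.0],"offset":[0.0, 0.0, -0.25],"hand":1},{"dr":[0.0, 0.0, 0.0],"offset":[0.0, 0.0, -0.25],"hand":1},{"dr":[-0.001, -0.134, 0.001],"offset":[0.204, 0.06, -0.034],"hand":1},{"dr":[-0.001, -0.134, 0.002],"offset":[0.199, 0.059, -0.055],"hand":1},{"dr":[-0.001, -0.134, 0.001],"offset":[0.192, 0.059, -0.076],"hand":1},{"dr":[-0.001, -0.134, 0.002],"offset":[0.183, 0.059, -0.095],"hand":1},{"dr":[-0.001, -0.135, 0.002],"offset":[0.173, 0.059, -0.114],"hand":1}]
[{"dr":[0.029, -0.026, -0.163],"offset":[0.195, 0.049, 0.091],"hand":1},{"dr":[0.029, -0.026, -0.164],"offset":[0.189, 0.075, 0.086],"hand":1},{"dr":[0.029, -0.026, -0.163],"offset":[0.179, 0.101, 0.08],"hand":1},{"dr":[0.029, -0.026, -0.164],"offset":[0.166, 0.125, 0.074],"hand":1},{"dr":[0.029, -0.026, -0.163],"offset":[0.15, 0.147, 0.068],"hand":1},{"dr":[0.028, -0.026, -0.164],"offset":[0.131, 0.166, 0.061],"hand":1},{"dr":[0.029, -0.026, -0.163],"offset":[0.11, 0.183, 0.055],"hand":1},{"dr":[0.028, -0.025, -0.164],"offset":[0.087, 0.197, 0.049],"hand":1}]
[{"dr":[0.029, -0.026, -0.163],"offset":[0.061, 0.208, 0.043],"hand":1},{"dr":[0.028, -0.025, -0.164],"offset":[0.035, 0.215, 0.037],"hand":1},{"dr":[0.029, -0.026, -0.163],"offset":[0.008, 0.218, 0.032],"hand":1},{"dr":[0.028, -0.025, -0.164],"offset":[-0.019, 0.218, 0.027],"hand":1},{"dr":[0.029, -0.026, -0.163],"offset":[-0.046, 0.214, 0.022],"hand":1},{"dr":[0.0, 0.0, 0.0],"offset":[0.0, 0.0, 0.0],"hand":1}]
end [591.9 364.  260.1]
```

>>> arm_command --increments '[{"dr":[0,0,0],"offset":[0,0,-0.25],"hand":1},{"dr":[0,0,0],"offset":[0,0,-0.25],"hand":1},{"dr":[0,0,0],"offset":[0,0,-0.25],"hand":1},{"dr":[-0.001,-0.134,0.001],"offset":[0.204,0.06,-0.034],"hand":1},{"dr":[-0.001,-0.134,0.002],"offset":[0.199,0.059,-0.055],"hand":1},{"dr":[-0.001,-0.134,0.001],"offset":[0.192,0.059,-0.076],"hand":1},{"dr":[-0.001,-0.134,0.002],"offset":[0.183,0.059,-0.095],"hand":1},{"dr":[-0.001,-0.135,0.002],"offset":[0.173,0.059,-0.114],"hand":1}]'

```text
time_s: 7.0
eef_pos: [490.8, 36.3, 292.0]
ee_rot: [-0.115, 0.724, 0.668, 0.126]
force: [1.0, -0.4, -0.8]
grip_width: 1.0
grip_force: 0.0
```

>>> arm_command --increments '[{"dr":[0.029,-0.026,-0.163],"offset":[0.195,0.049,0.091],"hand":1},{"dr":[0.029,-0.026,-0.164],"offset":[0.189,0.075,0.086],"hand":1},{"dr":[0.029,-0.026,-0.163],"offset":[0.179,0.101,0.08],"hand":1},{"dr":[0.029,-0.026,-0.164],"offset":[0.166,0.125,0.074],"hand":1},{"dr":[0.029,-0.026,-0.163],"offset":[0.15,0.147,0.068],"hand":1},{"dr":[0.028,-0.026,-0.164],"offset":[0.131,0.166,0.061],"hand":1},{"dr":[0.029,-0.026,-0.163],"offset":[0.11,0.183,0.055],"hand":1},{"dr":[0.028,-0.025,-0.164],"offset":[0.087,0.197,0.049],"hand":1}]'

```text
time_s: 7.8
eef_pos: [553.7, 238.4, 271.9]
ee_rot: [-0.049, 0.295, 0.953, 0.053]
force: [0.7, -0.4, -1.3]
grip_width: 0.999
grip_force: 0.0
```

>>> arm_command --increments '[{"dr":[0.029,-0.026,-0.163],"offset":[0.061,0.208,0.043],"hand":1},{"dr":[0.028,-0.025,-0.164],"offset":[0.035,0.215,0.037],"hand":1},{"dr":[0.029,-0.026,-0.163],"offset":[0.008,0.218,0.032],"hand":1},{"dr":[0.028,-0.025,-0.164],"offset":[-0.019,0.218,0.027],"hand":1},{"dr":[0.029,-0.026,-0.163],"offset":[-0.046,0.214,0.022],"hand":1},{"dr":[0,0,0],"offset":[0,0,0],"hand":1},{"dr":[0,0,0],"offset":[0,0,0],"hand":1}]'

```text
time_s: 8.5
eef_pos: [592.5, 363.6, 259.9]
ee_rot: [0.0, -0.019, 1.0, -0.001]
force: [0.7, -0.2, 0.5]
grip_width: 0.998
grip_force: 0.0
```

```bash
python3 - <<'E'
from plan import *
from h import *
st();p,R,_=meas();save(p,R)
go([([592,364,215],down(92.3),2),([592,364,131],None,4),(None,None,1)],1)
s=ctrl.capture("scene");cv2.imwrite("pics/s4.png",s[:,:,::-1]);np.save("pics/s4.npy",s)
# bottle upright check: white silhouette column edges between x,y near proj of body
for z in(60,146,178):print(proj("scene",[456,37,z]).round(0))
d=s.sum(2);m=np.uint8(d<120);n,l,stt,ce=cv2.connectedComponentsWithStats(m);print([(stt[i].tolist(),ce[i].round(0).tolist()) for i in range(1,n) if stt[i,4]>60 and 240<ce[i][0]<370 and 190<ce[i][1]<290])
E
```

```text
t8.50 p [592.5 363.6 259.9] dp [ 0.5 -0.4 -0.2] drot [ 0.1 -0.   0.1] F [ 0.7 -0.2  0.5] M [ 0.02  0.01 -0.02] w0.998 g0 j [ 0.38  0.71  0.81 -0.    1.62 -1.23]
[{"dr":[-0.001, 0.0, -0.002],"offset":[0.002, 0.002, 0.187],"hand":1},{"dr":[-0.001, 0.001, -0.001],"offset":[0.002, 0.002, 0.187],"hand":1},{"dr":[0.0, 0.0, 0.0],"offset":[0.0, 0.0, 0.175],"hand":1},{"dr":[0.0, 0.0, 0.0],"offset":[0.0, 0.0, 0.175],"hand":1},{"dr":[0.0, 0.0, 0.0],"offset":[0.0, 0.0, 0.175],"hand":1},{"dr":[0.0, 0.0, 0.0],"offset":[0.0, 0.0, 0.175],"hand":1},{"dr":[0.0, 0.0, 0.0],"offset":[0.0, 0.0, 0.0],"hand":1}]
end [592. 364. 131.]
[313. 250.]
[313. 216.]
[313. 203.]
[([271, 197, 10, 10, 90], [276.0, 202.0]), ([314, 204, 12, 15, 167], [320.0, 211.0]), ([249, 207, 12, 11, 107], [255.0, 212.0]), ([339, 243, 27, 20, 471], [352.0, 253.0]), ([226, 252, 71, 39, 1224], [261.0, 271.0])]
```

>>> arm_command --increments '[{"dr":[-0.001,0,-0.002],"offset":[0.002,0.002,0.187],"hand":1},{"dr":[-0.001,0.001,-0.001],"offset":[0.002,0.002,0.187],"hand":1},{"dr":[0,0,0],"offset":[0,0,0.175],"hand":1},{"dr":[0,0,0],"offset":[0,0,0.175],"hand":1},{"dr":[0,0,0],"offset":[0,0,0.175],"hand":1},{"dr":[0,0,0],"offset":[0,0,0.175],"hand":1},{"dr":[0,0,0],"offset":[0,0,0],"hand":1}]'

```text
time_s: 9.25
eef_pos: [591.1, 362.7, 128.6]
ee_rot: [-0.002, -0.019, 1.0, -0.001]
force: [-1.0, -0.1, -0.2]
grip_width: 0.999
grip_force: 0.0
```

```bash
python3 - <<'E'
from plan import *
import cv2
st()
s=ctrl.capture("scene")[:,:,::-1]
h=np.zeros((600,790,3),np.uint8)
h[:560,:400]=cv2.resize(s[230:370,395:495],None,fx=4,fy=4,interpolation=cv2.INTER_CUBIC)
h[:480,405:785]=cv2.resize(s[180:300,240:335],None,fx=4,fy=4,interpolation=cv2.INTER_CUBIC)
cv2.imwrite("pics/g3.png",h)
E
```

```text
t9.25 p [591.1 362.7 128.6] dp [-0.8 -1.4 -2.4] drot [0.1 0.3 0.1] F [-1.  -0.1 -0.2] M [-0.07  0.02  0.06] w0.999 g0 j [ 0.38  0.78  1.03  0.    1.34 -1.23]
```

View pics/g3.png

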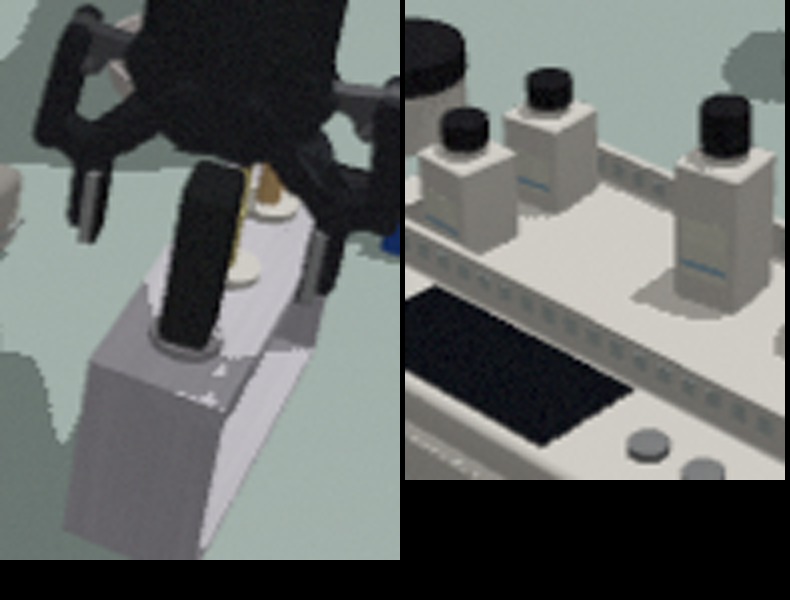

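The bottle stands upright on the caddy floor (right crop ≈(725,200)), and the open fingers straddle the driver handle (left crop ≈(205,255)). Closing on the flats.

>>> arm_command --increments '[{"dr":[0,0,0],"offset":[0,0,0],"hand":-1},{"dr":[0,0,0],"offset":[0,0,0],"hand":-1},{"dr":[0,0,0],"offset":[0,0,0],"hand":-1},{"dr":[0,0,0],"offset":[0,0,0],"hand":-1},{"dr":[0,0,0],"offset":[0,0,0],"hand":-1},{"dr":[0,0,0],"offset":[0,0,0],"hand":-1},{"dr":[0,0,0],"offset":[0,0,0],"hand":-1},{"dr":[0,0,0],"offset":[0,0,0],"hand":-1}]' --grip_force 80

```text
time_s: 10.1
eef_pos: [592.1, 364.6, 131.5]
ee_rot: [0.001, -0.021, 1.0, 0.0]
force: [-0.3, -1.1, 5.8]
grip_width: 0.244
grip_force: 78.6
```

>>> arm_command --increments '[{"dr":[0,0,0],"offset":[0,0,0],"hand":-1},{"dr":[0,0,0],"offset":[0,0,0],"hand":-1},{"dr":[0,0,0],"offset":[0,0,0],"hand":-1}]'

```text
time_s: 10.4
eef_pos: [592.1, 364.6, 131.5]
ee_rot: [0.001, -0.021, 1.0, 0.0]
force: [0.2, -1.1, 4.8]
grip_width: 0.245
grip_force: 78.6
```

```bash
python3 - <<'E'
from plan import *
st();p,R,_=meas();print(p, np.degrees((down(92.3).inv()*R).as_rotvec()));np.savez("grasp.npz",p=p,q=R.as_quat());save(p,R)
go([(p+[0,0,130],down(92.3),4),(None,None,1)],-1)
E
```

```text
t10.40 p [592.1 364.6 131.5] dp [0.1 0.6 0.5] drot [-0.  -0.1 -0.1] F [ 0.2 -1.1  4.8] M [-0.11  0.02  0.01] w0.245 g79 j [ 0.38  0.77  1.03  0.    1.34 -1.23]
[592.11442629 364.61794249 131.45808159] [-0.05351464 -0.06508545 -0.08760922]
[{"dr":[0.0, 0.0, 0.0],"offset":[0.0, 0.0, -0.271],"hand":-1},{"dr":[0.0, 0.0, 0.001],"offset":[0.0, 0.0, -0.271],"hand":-1},{"dr":[0.001, 0.001, 0.0],"offset":[-0.001, 0.001, -0.271],"hand":-1},{"dr":[0.0, 0.0, 0.001],"offset":[0.0, 0.0, -0.27],"hand":-1},{"dr":[0.0, 0.0, 0.0],"offset":[0.0, 0.0, 0.0],"hand":-1}]
end [592.1 364.6 261.4]
```

>>> arm_command --increments '[{"dr":[0,0,0],"offset":[0,0,-0.27],"hand":-1},{"dr":[0,0,0],"offset":[0,0,-0.27],"hand":-1},{"dr":[0,0,0],"offset":[0,0,-0.27],"hand":-1},{"dr":[0,0,0],"offset":[0,0,-0.27],"hand":-1},{"dr":[0,0,0],"offset":[0,0,0],"hand":-1}]'

```text
time_s: 10.9
eef_pos: [592.7, 365.0, 264.9]
ee_rot: [0.003, -0.021, 1.0, 0.002]
force: [0.3, 0.7, -1.5]
grip_width: 0.251
grip_force: 78.4
```

```bash
python3 - <<'E'
from plan import *
st();save([592.0,364.2,260.9],down(92.4))
go([([510,195,230],down(53.8),6),(None,None,2)],-1)
E
```

```text
t10.90 p [592.7 365.  264.9] dp [0.6 0.3 3.5] drot [-0.2 -0.4 -0.1] F [ 0.3  0.7 -1.5] M [ 0.01 -0.03 -0.  ] w0.251 g78 j [ 0.38  0.71  0.8   0.    1.62 -1.23]
[{"dr":[0.0, 0.0, 0.143],"offset":[0.124, -0.23, 0.043],"hand":-1},{"dr":[0.0, 0.0, 0.143],"offset":[0.097, -0.242, 0.043],"hand":-1},{"dr":[0.0, 0.0, 0.143],"offset":[0.069, -0.252, 0.043],"hand":-1},{"dr":[0.0, 0.0, 0.143],"offset":[0.041, -0.258, 0.043],"hand":-1},{"dr":[0.0, 0.0, 0.143],"offset":[0.011, -0.261, 0.043],"hand":-1},{"dr":[0.0, 0.0, 0.143],"offset":[-0.018, -0.26, 0.042],"hand":-1},{"dr":[0.0, 0.0, 0.0],"offset":[0.0, 0.0, 0.0],"hand":-1},{"dr":[0.0, 0.0, 0.0],"offset":[0.0, 0.0, 0.0],"hand":-1}]
end [510.  195.  230.1]
```

>>> arm_command --increments '[{"dr":[0,0,0.143],"offset":[0.124,-0.23,0.043],"hand":-1},{"dr":[0,0,0.143],"offset":[0.097,-0.242,0.043],"hand":-1},{"dr":[0,0,0.143],"offset":[0.069,-0.252,0.043],"hand":-1},{"dr":[0,0,0.143],"offset":[0.041,-0.258,0.043],"hand":-1},{"dr":[0,0,0.143],"offset":[0.011,-0.261,0.043],"hand":-1},{"dr":[0,0,0.143],"offset":[-0.018,-0.26,0.042],"hand":-1},{"dr":[0,0,0],"offset":[0,0,0],"hand":-1},{"dr":[0,0,0],"offset":[0,0,0],"hand":-1}]'

```text
time_s: 11.7
eef_pos: [509.6, 195.1, 228.7]
ee_rot: [-0.001, 0.311, 0.95, 0.0]
force: [-0.6, 0.3, -2.0]
grip_width: 0.246
grip_force: 78.8
```

>>> arm_command --increments '[{"dr":[0,0,0],"offset":[0,0,0],"hand":-1},{"dr":[0,0,0],"offset":[0,0,0],"hand":-1},{"dr":[0,0,0],"offset":[0,0,0],"hand":-1}]'

```text
time_s: 12.0
eef_pos: [510.0, 195.9, 229.2]
ee_rot: [-0.0, 0.31, 0.951, 0.0]
force: [0.2, 0.6, -1.6]
grip_width: 0.246
grip_force: 78.8
```

```bash
python3 - <<'E'
from plan import *
from h import *
st()
s=ctrl.capture("scene");np.save("pics/s5.npy",s)
p,R,_=meas()
tip=p-[0,0,124.5];print("pred tip px",proj("scene",tip),"screw px",proj("scene",[509.7,194.2,76]))
cv2.imwrite("pics/g5.png",cv2.resize(s[215:300,335:415,::-1],None,fx=7,fy=7,interpolation=cv2.INTER_CUBIC))
E
```

```text
t12.00 p [510.  195.9 229.2] dp [-0.1  0.9 -0.9] drot [-0.  0. -0.] F [ 0.2  0.6 -1.6] M [-0.03  0.01 -0.01] w0.246 g79 j [ 0.15  0.36  1.44  0.    1.34 -0.79]
pred tip px [369.51653522 263.62036377] screw px [367.85958152 275.10160548]
```

View pics/g5.png

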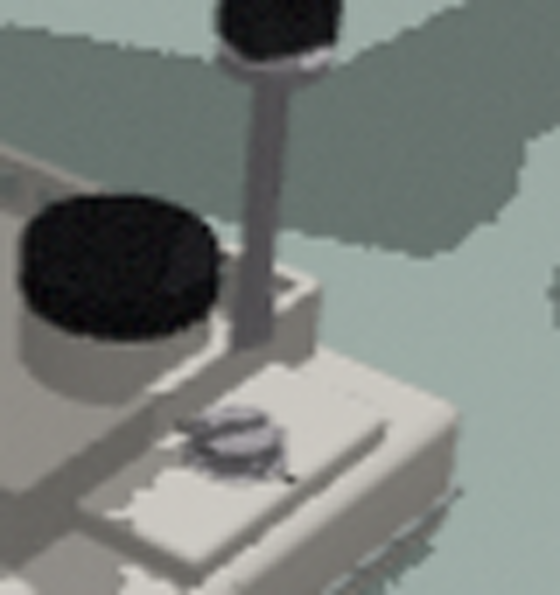

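Blade tip sits at crop (250,347), 0.9 px from my prediction. The screw head centre is at crop ≈(238,429), within 0.3 px of the top-view position after the same correction. So the screw is at (509.7,194.2) in the robot frame.

```bash
python3 - <<'E'
from plan import *
st()
p,R,_=meas();save(p,R)
go([([509.7,194.2,205],down(53.8),4),(None,None,4)],-1)
E
```

```text
t12.05 p [510.  195.8 229.3] dp [-0.1  0.8 -0.8] drot [-0.  0. -0.] F [ 0.5 -0.1 -1.3] M [-0.04 -0.05 -0.02] w0.247 g79 j [ 0.15  0.36  1.44  0.    1.34 -0.79]
[{"dr":[0.0, 0.0, 0.0],"offset":[-0.002, -0.003, 0.051],"hand":-1},{"dr":[0.0, 0.0, 0.0],"offset":[-0.001, -0.003, 0.05],"hand":-1},{"dr":[0.0, 0.0, 0.0],"offset":[-0.002, -0.003, 0.051],"hand":-1},{"dr":[0.001, -0.001, 0.001],"offset":[-0.001, -0.003, 0.05],"hand":-1},{"dr":[0.0, 0.0, 0.0],"offset":[0.0, 0.0, 0.0],"hand":-1},{"dr":[0.0, 0.0, 0.0],"offset":[0.0, 0.0, 0.0],"hand":-1},{"dr":[0.0, 0.0, 0.0],"offset":[0.0, 0.0, 0.0],"hand":-1},{"dr":[0.0, 0.0, 0.0],"offset":[0.0, 0.0, 0.0],"hand":-1}]
end [509.7 194.2 205. ]
```

>>> arm_command --increments '[{"dr":[0,0,0],"offset":[-0.002,-0.003,0.05],"hand":-1},{"dr":[0,0,0],"offset":[-0.001,-0.003,0.05],"hand":-1},{"dr":[0,0,0],"offset":[-0.002,-0.003,0.05],"hand":-1},{"dr":[0,0,0],"offset":[-0.001,-0.003,0.05],"hand":-1},{"dr":[0,0,0],"offset":[0,0,0],"hand":-1},{"dr":[0,0,0],"offset":[0,0,0],"hand":-1},{"dr":[0,0,0],"offset":[0,0,0],"hand":-1},{"dr":[0,0,0],"offset":[0,0,0],"hand":-1}]'

```text
time_s: 12.85
eef_pos: [509.7, 193.8, 205.8]
ee_rot: [0.0, 0.311, 0.95, 0.001]
force: [0.1, -0.4, -1.0]
grip_width: 0.247
grip_force: 78.8
```

```bash
python3 - <<'E'
from plan import *
st();p,R,_=meas();print("tool err to target",R.inv().apply(np.array([509.7,194.2,205])-p)/120)
E
```

```text
t12.85 p [509.7 193.8 205.8] dp [ 0.1 -0.4  0.7] drot [-0.1  0.   0. ] F [ 0.1 -0.4 -1. ] M [-0.01 -0.03  0.01] w0.247 g79 j [ 0.15  0.38  1.48  0.    1.29 -0.79]
tool err to target [0.00198297 0.00215794 0.00632759]
```

>>> arm_command --increments '[{"dr":[0,0,0],"offset":[0.001,0.002,0.012],"hand":-1},{"dr":[0,0,0],"offset":[0,0,0.012],"hand":-1},{"dr":[0,0,0],"offset":[0,0,0.012],"hand":-1},{"dr":[0,0,0],"offset":[0,0,0.012],"hand":-1},{"dr":[0,0,0],"offset":[0,0,0],"hand":-1}]'

```text
time_s: 13.35
eef_pos: [509.6, 194.0, 199.5]
ee_rot: [-0.0, 0.311, 0.95, 0.0]
force: [0.2, -0.3, -1.8]
grip_width: 0.249
grip_force: 78.8
```

>>> arm_command --increments '[{"dr":[0,0,0],"offset":[0,0,0.012],"hand":-1},{"dr":[0,0,0],"offset":[0,0,0],"hand":-1}]'

```text
time_s: 13.55
eef_pos: [509.6, 194.1, 198.1]
ee_rot: [-0.0, 0.311, 0.95, 0.0]
force: [0.6, -0.6, -1.3]
grip_width: 0.247
grip_force: 78.8
```

>>> arm_command --increments '[{"dr":[0,0,0],"offset":[0,0,0.012],"hand":-1},{"dr":[0,0,0],"offset":[0,0,0],"hand":-1}]'

```text
time_s: 13.75
eef_pos: [509.6, 194.1, 196.7]
ee_rot: [-0.0, 0.311, 0.95, 0.0]
force: [1.0, -0.0, -1.4]
grip_width: 0.245
grip_force: 78.8
```

No contact 4 mm below the head top, so the blade is in the slot. Going 1 mm deeper and turning clockwise.

>>> arm_command --increments '[{"dr":[0,0,0],"offset":[0,0,0.008],"hand":-1},{"dr":[0,0,0],"offset":[0,0,0],"hand":-1},{"dr":[0,0,0.1],"offset":[0,0,0],"hand":-1},{"dr":[0,0,0.1],"offset":[0,0,0],"hand":-1},{"dr":[0,0,0.1],"offset":[0,0,0],"hand":-1},{"dr":[0,0,0.1],"offset":[0,0,0],"hand":-1},{"dr":[0,0,0.1],"offset":[0,0,0],"hand":-1}]'

```text
time_s: 14.45
eef_pos: [510.1, 194.2, 196.0]
ee_rot: [0.0, 0.492, 0.871, 0.001]
force: [1.3, 0.7, -1.6]
grip_width: 0.247
grip_force: 78.9
```

```bash
cat > ang.py <<'E'
from plan import *
st();p,R,_=meas();y=R.apply([0,1,0]);print("tool y ang",np.degrees(np.arctan2(y[1],y[0])).round(1))
E
python3 ang.py
```

```text
t14.45 p [510.1 194.2 196. ] dp [ 0.4 -0.  -9.1] drot [-0.1  0.  22.7] F [ 1.3  0.7 -1.6] M [ 0.21 -0.45  0.04] w0.247 g79 j [ 0.15  0.39  1.49  0.    1.26 -0.39]
tool y ang 31.1
```

>>> arm_command --increments '[{"dr":[0,0,0.1],"offset":[0,0,0],"hand":-1},{"dr":[0,0,0.1],"offset":[0,0,0],"hand":-1},{"dr":[0,0,0.1],"offset":[0,0,0],"hand":-1},{"dr":[0,0,0.1],"offset":[0,0,0],"hand":-1},{"dr":[0,0,0.1],"offset":[0,0,0],"hand":-1}]'

```text
time_s: 14.95
eef_pos: [510.0, 194.1, 196.0]
ee_rot: [0.0, 0.652, 0.758, 0.001]
force: [2.3, 0.0, -2.6]
grip_width: 0.241
grip_force: 78.9
```

```bash
python3 ang.py
```

```text
t14.95 p [510.  194.1 196. ] dp [ 0.3 -0.1 -9.1] drot [-0.1  0.  45.2] F [ 2.3  0.  -2.6] M [ 0.02 -0.33  0.09] w0.241 g79 j [ 0.15  0.39  1.49  0.    1.26 -0.  ]
tool y ang 8.6
```

Torque of about 0.06–0.09 N m means the screw is turning. Continuing to the stop.

>>> arm_command --increments '[{"dr":[0,0,0.1],"offset":[0,0,0],"hand":-1},{"dr":[0,0,0.1],"offset":[0,0,0],"hand":-1},{"dr":[0,0,0.1],"offset":[0,0,0],"hand":-1},{"dr":[0,0,0.1],"offset":[0,0,0],"hand":-1},{"dr":[0,0,0.1],"offset":[0,0,0],"hand":-1},{"dr":[0,0,0.05],"offset":[0,0,0],"hand":-1}]'

```text
time_s: 15.55
eef_pos: [509.8, 194.1, 195.9]
ee_rot: [-0.0, 0.799, 0.601, 0.0]
force: [1.7, -0.0, -1.4]
grip_width: 0.248
grip_force: 79.0
```

```bash
python3 ang.py
```

```text
t15.55 p [509.8 194.1 195.9] dp [ 0.1 -0.2 -9.1] drot [-0.1  0.  69.9] F [ 1.7 -0.  -1.4] M [-0.02 -0.16  0.07] w0.248 g79 j [0.15 0.39 1.49 0.   1.26 0.43]
tool y ang -16.1
```

>>> arm_command --increments '[{"dr":[0,0,0.05],"offset":[0,0,0],"hand":-1},{"dr":[0,0,0.05],"offset":[0,0,0],"hand":-1},{"dr":[0,0,0],"offset":[0,0,0],"hand":-1}]'

```text
time_s: 15.85
eef_pos: [509.8, 194.0, 195.9]
ee_rot: [-0.0, 0.822, 0.57, 0.0]
force: [0.1, -0.1, -1.6]
grip_width: 0.249
grip_force: 79.0
```

```bash
python3 ang.py
```

```text
t15.85 p [509.8 194.  195.9] dp [ 0.1 -0.2 -9.1] drot [-0.   0.1 74.3] F [ 0.1 -0.1 -1.6] M [-0.04 -0.2   0.03] w0.249 g79 j [0.15 0.39 1.49 0.   1.26 0.51]
tool y ang -20.5
```

>>> arm_command --increments '[{"dr":[0,0,0.05],"offset":[0,0,0],"hand":-1},{"dr":[0,0,0.05],"offset":[0,0,0],"hand":-1}]'

```text
time_s: 16.05
eef_pos: [509.8, 194.0, 195.9]
ee_rot: [-0.0, 0.843, 0.537, 0.0]
force: [0.1, -0.7, -2.3]
grip_width: 0.247
grip_force: 79.0
```

```bash
python3 ang.py
```

```text
t16.05 p [509.8 194.  195.9] dp [ 0.1 -0.2 -9.1] drot [-0.   0.1 78.8] F [ 0.1 -0.7 -2.3] M [-0.07 -0.23  0.04] w0.247 g79 j [0.15 0.39 1.49 0.   1.27 0.58]
tool y ang -25.0
```

>>> arm_command --increments '[{"dr":[0,0,0.05],"offset":[0,0,0],"hand":-1},{"dr":[0,0,0.05],"offset":[0,0,0],"hand":-1}]'

```text
time_s: 16.25
eef_pos: [509.8, 194.0, 195.9]
ee_rot: [-0.0, 0.864, 0.504, 0.0]
force: [0.4, -0.8, -1.5]
grip_width: 0.246
grip_force: 79.0
```

```bash
python3 ang.py
```

```text
t16.25 p [509.8 194.  195.9] dp [ 0.1 -0.2 -9.1] drot [-0.   0.1 83.3] F [ 0.4 -0.8 -1.5] M [-0.1  -0.11  0.12] w0.246 g79 j [0.15 0.39 1.49 0.   1.27 0.66]
tool y ang -29.5
```

>>> arm_command --increments '[{"dr":[0,0,0.05],"offset":[0,0,0],"hand":-1},{"dr":[0,0,0],"offset":[0,0,0],"hand":-1}]'

```text
time_s: 16.45
eef_pos: [509.7, 194.0, 195.9]
ee_rot: [-0.0, 0.873, 0.487, 0.0]
force: [0.1, -0.9, -1.6]
grip_width: 0.244
grip_force: 79.0
```

```bash
python3 ang.py
```

```text
t16.45 p [509.7 194.  195.9] dp [ 0.  -0.2 -9.1] drot [-0.   0.  85.5] F [ 0.1 -0.9 -1.6] M [-0.18 -0.08  0.11] w0.244 g79 j [0.15 0.39 1.49 0.   1.27 0.7 ]
tool y ang -31.7
```

>>> arm_command --increments '[{"dr":[0,0,0.05],"offset":[0,0,0],"hand":-1},{"dr":[0,0,0],"offset":[0,0,0],"hand":-1}]'

```text
time_s: 16.65
eef_pos: [509.7, 194.0, 195.9]
ee_rot: [-0.0, 0.883, 0.47, 0.0]
force: [0.2, 0.5, -1.8]
grip_width: 0.247
grip_force: 79.1
```

```bash
python3 ang.py
```

```text
t16.65 p [509.7 194.  195.9] dp [ 0.  -0.3 -9.1] drot [-0.   0.  87.7] F [ 0.2  0.5 -1.8] M [-0.18 -0.06  0.18] w0.247 g79 j [0.15 0.39 1.49 0.   1.27 0.74]
tool y ang -33.9
```

>>> arm_command --increments '[{"dr":[0,0,0.06],"offset":[0,0,0],"hand":-1},{"dr":[0,0,0],"offset":[0,0,0],"hand":-1}]'

```text
time_s: 16.85
eef_pos: [509.7, 194.0, 195.9]
ee_rot: [-0.0, 0.893, 0.449, 0.0]
force: [0.6, -1.0, -1.8]
grip_width: 0.247
grip_force: 79.1
```

```bash
python3 ang.py
```

```text
t16.85 p [509.7 194.  195.9] dp [-0.  -0.2 -9.1] drot [-0.   0.1 90.4] F [ 0.6 -1.  -1.8] M [-0.2  -0.07  0.28] w0.247 g79 j [0.15 0.39 1.49 0.   1.27 0.79]
tool y ang -36.6
```

>>> arm_command --increments '[{"dr":[0,0,0.06],"offset":[0,0,0],"hand":-1},{"dr":[0,0,0],"offset":[0,0,0],"hand":-1}]'

```text
time_s: 17.05
eef_pos: [509.7, 194.0, 195.9]
ee_rot: [-0.0, 0.904, 0.428, 0.0]
force: [-0.8, -1.2, -1.8]
grip_width: 0.253
grip_force: 79.1
```

```bash
python3 ang.py
```

```text
t17.05 p [509.7 194.  195.9] dp [-0.  -0.2 -9.1] drot [-0.   0.1 93. ] F [-0.8 -1.2 -1.8] M [-0.29  0.02  0.29] w0.253 g79 j [0.15 0.39 1.49 0.   1.27 0.83]
tool y ang -39.3
```

Torque is 0.29 N m against 0.06 friction, so the left screw is on its stop. Unwinding to centre, then lifting out.

>>> arm_command --increments '[{"dr":[0,0,-0.12],"offset":[0,0,0],"hand":-1},{"dr":[0,0,-0.12],"offset":[0,0,0],"hand":-1},{"dr":[0,0,-0.06],"offset":[0,0,0],"hand":-1},{"dr":[0,0,0],"offset":[0,0,0],"hand":-1}]'

```text
time_s: 17.45
eef_pos: [509.8, 194.1, 195.9]
ee_rot: [-0.0, 0.847, 0.532, 0.0]
force: [1.0, -1.3, -0.9]
grip_width: 0.251
grip_force: 79.0
```

```bash
python3 ang.py
```

```text
t17.45 p [509.8 194.1 195.9] dp [ 0.1 -0.2 -9.1] drot [-0.   0.1 79.5] F [ 1.  -1.3 -0.9] M [-0.19 -0.19 -0.01] w0.251 g79 j [0.15 0.39 1.49 0.   1.26 0.6 ]
tool y ang -25.7
```

>>> arm_command --increments '[{"dr":[0,0,-0.06],"offset":[0,0,0],"hand":-1},{"dr":[0,0,0],"offset":[0,0,0],"hand":-1}]'

```text
time_s: 17.65
eef_pos: [509.7, 194.1, 195.9]
ee_rot: [-0.0, 0.835, 0.551, 0.0]
force: [0.5, -0.4, -2.2]
grip_width: 0.246
grip_force: 79.0
```

```bash
python3 ang.py
```

```text
t17.65 p [509.7 194.1 195.9] dp [ 0.  -0.1 -9.1] drot [-0.   0.1 76.9] F [ 0.5 -0.4 -2.2] M [-0.1  -0.16 -0.01] w0.246 g79 j [0.15 0.39 1.49 0.   1.27 0.55]
tool y ang -23.1
```

```bash
python3 - <<'E'
from plan import *
p,R,_=meas();save(p,R)
go([(p+[0,0,10],None,2),([509.7,194.1,325],None,4),([430.5,-150.6,325],down(50),11),([430.5,-150.6,225],None,3),(None,None,4)],-1)
E
```

```text
[{"dr":[0.0, 0.0, 0.0],"offset":[0.0, 0.0, -0.042],"hand":-1},{"dr":[0.0, 0.0, 0.0],"offset":[0.0, 0.0, -0.041],"hand":-1},{"dr":[0.0, 0.0, 0.0],"offset":[0.0, 0.0, -0.248],"hand":-1},{"dr":[0.0, 0.0, 0.0],"offset":[0.0, 0.0, -0.248],"hand":-1},{"dr":[0.0, 0.0, 0.0],"offset":[0.0, 0.0, -0.248],"hand":-1},{"dr":[0.0, 0.0, 0.0],"offset":[0.001, 0.0, -0.249],"hand":-1},{"dr":[0.0, 0.0, -0.148],"offset":[-0.264, 0.047, 0.0],"hand":-1},{"dr":[0.0, 0.0, -0.148],"offset":[-0.267, 0.017, 0.0],"hand":-1}]
[{"dr":[0.0, 0.0, -0.148],"offset":[-0.268, -0.015, 0.0],"hand":-1},{"dr":[0.0, 0.0, -0.148],"offset":[-0.264, -0.045, 0.0],"hand":-1},{"dr":[0.0, 0.0, -0.148],"offset":[-0.257, -0.076, 0.0],"hand":-1},{"dr":[0.0, 0.0, -0.148],"offset":[-0.246, -0.105, 0.0],"hand":-1},{"dr":[0.0, 0.0, -0.148],"offset":[-0.233, -0.133, -0.001],"hand":-1},{"dr":[0.0, 0.0, -0.147],"offset":[-0.216, -0.159, 0.0],"hand":-1},{"dr":[0.0, 0.0, -0.148],"offset":[-0.196, -0.183, -0.001],"hand":-1},{"dr":[0.001, 0.0, -0.147],"offset":[-0.173, -0.204, 0.0],"hand":-1}]
[{"dr":[0.0, -0.001, -0.148],"offset":[-0.149, -0.223, 0.0],"hand":-1},{"dr":[0.0, 0.0, 0.0],"offset":[0.0, 0.0, 0.278],"hand":-1},{"dr":[0.0, 0.0, 0.0],"offset":[0.0, 0.0, 0.277],"hand":-1},{"dr":[0.0, 0.0, 0.0],"offset":[0.001, 0.0, 0.278],"hand":-1},{"dr":[0.0, 0.0, 0.0],"offset":[0.0, 0.0, 0.0],"hand":-1},{"dr":[0.0, 0.0, 0.0],"offset":[0.0, 0.0, 0.0],"hand":-1},{"dr":[0.0, 0.0, 0.0],"offset":[0.0, 0.0, 0.0],"hand":-1},{"dr":[0.0, 0.0, 0.0],"offset":[0.0, 0.0, 0.0],"hand":-1}]
end [ 430.4 -150.6  225. ]
```

>>> arm_command --increments '[{"dr":[0,0,0],"offset":[0,0,-0.042],"hand":-1},{"dr":[0,0,0],"offset":[0,0,-0.041],"hand":-1},{"dr":[0,0,0],"offset":[0,0,-0.248],"hand":-1},{"dr":[0,0,0],"offset":[0,0,-0.248],"hand":-1},{"dr":[0,0,0],"offset":[0,0,-0.248],"hand":-1},{"dr":[0,0,0],"offset":[0.001,0,-0.249],"hand":-1},{"dr":[0,0,-0.148],"offset":[-0.264,0.047,0],"hand":-1},{"dr":[0,0,-0.148],"offset":[-0.267,0.017,0],"hand":-1}]'

```text
time_s: 18.45
eef_pos: [495.0, 131.2, 326.0]
ee_rot: [0.0, 0.763, 0.646, 0.001]
force: [0.3, -0.5, -1.6]
grip_width: 0.246
grip_force: 79.0
```

>>> arm_command --increments '[{"dr":[0,0,-0.148],"offset":[-0.268,-0.015,0],"hand":-1},{"dr":[0,0,-0.148],"offset":[-0.264,-0.045,0],"hand":-1},{"dr":[0,0,-0.148],"offset":[-0.257,-0.076,0],"hand":-1},{"dr":[0,0,-0.148],"offset":[-0.246,-0.105,0],"hand":-1},{"dr":[0,0,-0.148],"offset":[-0.233,-0.133,0],"hand":-1},{"dr":[0,0,-0.148],"offset":[-0.216,-0.159,0],"hand":-1},{"dr":[0,0,-0.148],"offset":[-0.196,-0.183,0],"hand":-1},{"dr":[0,0,-0.147],"offset":[-0.173,-0.204,0],"hand":-1}]'

```text
time_s: 19.25
eef_pos: [437.0, -120.3, 325.4]
ee_rot: [0.0, 0.394, 0.919, 0.0]
force: [0.7, -1.0, -1.6]
grip_width: 0.244
grip_force: 79.0
```

>>> arm_command --increments '[{"dr":[0,0,-0.148],"offset":[-0.149,-0.223,0],"hand":-1},{"dr":[0,0,0],"offset":[0,0,0.278],"hand":-1},{"dr":[0,0,0],"offset":[0,0,0.277],"hand":-1},{"dr":[0,0,0],"offset":[0.001,0,0.278],"hand":-1},{"dr":[0,0,0],"offset":[0,0,0],"hand":-1},{"dr":[0,0,0],"offset":[0,0,0],"hand":-1},{"dr":[0,0,0],"offset":[0,0,0],"hand":-1},{"dr":[0,0,0],"offset":[0,0,0],"hand":-1}]'

```text
time_s: 20.05
eef_pos: [430.9, -150.8, 226.4]
ee_rot: [0.001, 0.342, 0.94, 0.0]
force: [-0.3, -0.2, -1.5]
grip_width: 0.245
grip_force: 79.0
```

```bash
cat > slot.py <<'E'
from h import *
U=8
def slot(c,g=None):
    g=(ctrl.capture("top") if g is None else g).sum(2)/3.
    x0,y0=round(c[0])-7,round(c[1])-7
    p=cv2.resize(g[y0:y0+15,x0:x0+15],None,fx=U,fy=U,interpolation=cv2.INTER_CUBIC)
    m=(p<82).astype(np.uint8);n,l,st,ce=cv2.connectedComponentsWithStats(m)
    i=1+np.argmax([-np.hypot(*(ce[k]-60)) if st[k,4]>150 else -1e9 for k in range(1,n)])
    pts=np.argwhere(l==i)[:,::-1].astype(float);u,s,v=np.linalg.svd(pts-pts.mean(0),full_matrices=False)
    mu=(pts.mean(0)+.5)/U-.5+[x0,y0];d=v[0]
    print("slot",mu.round(1),"len/wid",(s/np.sqrt(len(pts))*3.46/U).round(1),"ang",(lin("top",mu-4*d,mu+4*d,73)[0]%180-180).round(1),g[y0+7-2:y0+7+3,x0+5:x0+10].round(0).tolist())
E
python3 ang.py; python3 - <<'E'
from slot import *
slot((244,227.3))
from plan import *
p,R,_=meas();save(p,R)
go([([430.5,-150.6,205],down(50),3),(None,None,4)],-1)
E
```

```text
t20.05 p [ 430.9 -150.8  226.4] dp [ 0.5 -0.2  1.4] drot [-0.1 -0.1 -0. ] F [-0.3 -0.2 -1.5] M [ 0.02 -0.02 -0.02] w0.245 g79 j [-0.59  0.16  1.7   0.    1.27 -1.47]
tool y ang 50.0
slot [244.6 227.5] len/wid [9.3 1.8] ang -104.1 [[122.0, 126.0, 128.0, 131.0, 130.0], [73.0, 84.0, 103.0, 112.0, 123.0], [51.0, 53.0, 63.0, 67.0, 73.0], [100.0, 85.0, 72.0, 60.0, 53.0], [126.0, 121.0, 118.0, 115.0, 100.0]]
[{"dr":[0.0, 0.001, 0.0],"offset":[0.001, 0.0, 0.058],"hand":-1},{"dr":[0.001, 0.001, 0.001],"offset":[0.001, -0.001, 0.059],"hand":-1},{"dr":[0.0, 0.0, 0.0],"offset":[0.001, 0.0, 0.058],"hand":-1},{"dr":[0.0, 0.0, 0.0],"offset":[0.0, 0.0, 0.0],"hand":-1},{"dr":[0.0, 0.0, 0.0],"offset":[0.0, 0.0, 0.0],"hand":-1},{"dr":[0.0, 0.0, 0.0],"offset":[0.0, 0.0, 0.0],"hand":-1},{"dr":[0.0, 0.0, 0.0],"offset":[0.0, 0.0, 0.0],"hand":-1}]
end [ 430.5 -150.6  205.1]
```

The left slot now reads −104.1° (lock is −103°), so it is home. Descending on the right one.

>>> arm_command --increments '[{"dr":[0,0,0.02],"offset":[0.001,0,0.058],"hand":-1},{"dr":[0,0,0.02],"offset":[0.001,-0.001,0.059],"hand":-1},{"dr":[0,0,0],"offset":[0.001,0,0.058],"hand":-1},{"dr":[0,0,0],"offset":[0,0,0],"hand":-1},{"dr":[0,0,0],"offset":[0,0,0],"hand":-1},{"dr":[0,0,0],"offset":[0,0,0],"hand":-1},{"dr":[0,0,0],"offset":[0,0,0],"hand":-1}]'

```text
time_s: 20.8
eef_pos: [430.1, -150.4, 204.0]
ee_rot: [0.0, 0.356, 0.934, 0.0]
force: [0.4, 0.4, -1.6]
grip_width: 0.246
grip_force: 79.0
```

```bash
python3 ang.py; python3 - <<'E'
from plan import *
p,R,_=meas();print("tool err to target",R.inv().apply(np.array([430.5,-150.6,205])-p)/120)
E
```

```text
t20.80 p [ 430.1 -150.4  204. ] dp [-0.4  0.2 -1. ] drot [-0.   0.   1.8] F [ 0.4  0.4 -1.6] M [-0.02 -0.03  0.02] w0.246 g79 j [-0.59  0.18  1.74  0.    1.22 -1.44]
tool y ang 48.2
tool err to target [-0.00342832  0.00086753 -0.00823514]
```

>>> arm_command --increments '[{"dr":[0,0,0],"offset":[-0.003,0.001,0.012],"hand":-1},{"dr":[0,0,0],"offset":[0,0,0.012],"hand":-1},{"dr":[0,0,0],"offset":[0,0,0.01],"hand":-1},{"dr":[0,0,0],"offset":[0,0,0],"hand":-1},{"dr":[0,0,0],"offset":[0,0,0],"hand":-1}]'

```text
time_s: 21.3
eef_pos: [430.4, -150.4, 199.7]
ee_rot: [-0.0, 0.356, 0.934, 0.0]
force: [0.9, 0.4, -1.3]
grip_width: 0.244
grip_force: 79.1
```

>>> arm_command --increments '[{"dr":[0,0,0],"offset":[0,0,0.012],"hand":-1},{"dr":[0,0,0],"offset":[0,0,0],"hand":-1}]'

```text
time_s: 21.5
eef_pos: [430.4, -150.4, 198.2]
ee_rot: [-0.0, 0.356, 0.934, 0.0]
force: [1.0, -0.3, -1.8]
grip_width: 0.247
grip_force: 79.1
```

>>> arm_command --increments '[{"dr":[0,0,0],"offset":[0,0,0.012],"hand":-1},{"dr":[0,0,0],"offset":[0,0,0],"hand":-1}]'

```text
time_s: 21.7
eef_pos: [430.4, -150.4, 196.7]
ee_rot: [-0.0, 0.356, 0.934, 0.0]
force: [1.2, 0.4, -1.4]
grip_width: 0.245
grip_force: 79.0
```

In the slot without contact. Turning clockwise.

>>> arm_command --increments '[{"dr":[0,0,0],"offset":[0,0,0.007],"hand":-1},{"dr":[0,0,0],"offset":[0,0,0],"hand":-1},{"dr":[0,0,0.1],"offset":[0,0,0],"hand":-1},{"dr":[0,0,0.1],"offset":[0,0,0],"hand":-1},{"dr":[0,0,0.1],"offset":[0,0,0],"hand":-1},{"dr":[0,0,0.1],"offset":[0,0,0],"hand":-1},{"dr":[0,0,0.1],"offset":[0,0,0],"hand":-1}]'

```text
time_s: 22.4
eef_pos: [430.8, -150.3, 196.0]
ee_rot: [0.0, 0.533, 0.846, 0.001]
force: [2.5, 1.7, -2.6]
grip_width: 0.246
grip_force: 78.9
```

```bash
python3 ang.py
```

```text
t22.40 p [ 430.8 -150.3  196. ] dp [ 0.3  0.3 -9.1] drot [-0.1  0.  24.4] F [ 2.5  1.7 -2.6] M [ 0.48 -0.89  0.09] w0.246 g79 j [-0.59  0.19  1.75  0.    1.2  -1.04]
tool y ang 25.6
```

>>> arm_command --increments '[{"dr":[0,0,0.1],"offset":[0,0,0],"hand":-1},{"dr":[0,0,0.1],"offset":[0,0,0],"hand":-1},{"dr":[0,0,0.1],"offset":[0,0,0],"hand":-1},{"dr":[0,0,0.1],"offset":[0,0,0],"hand":-1},{"dr":[0,0,0.1],"offset":[0,0,0],"hand":-1}]'

```text
time_s: 22.9
eef_pos: [430.9, -150.3, 196.0]
ee_rot: [0.0, 0.688, 0.726, 0.001]
force: [3.1, 1.7, -2.6]
grip_width: 0.246
grip_force: 78.9
```

```bash
python3 ang.py
```

```text
t22.90 p [ 430.9 -150.3  196. ] dp [ 0.5  0.2 -9. ] drot [-0.1  0.  46.9] F [ 3.1  1.7 -2.6] M [ 0.38 -1.13  0.04] w0.246 g79 j [-0.59  0.19  1.75  0.    1.2  -0.65]
tool y ang 3.1
```

>>> arm_command --increments '[{"dr":[0,0,0.1],"offset":[0,0,0],"hand":-1},{"dr":[0,0,0.1],"offset":[0,0,0],"hand":-1},{"dr":[0,0,0.1],"offset":[0,0,0],"hand":-1},{"dr":[0,0,0.1],"offset":[0,0,0],"hand":-1}]'

```text
time_s: 23.3
eef_pos: [431.0, -150.4, 196.0]
ee_rot: [0.0, 0.793, 0.609, 0.001]
force: [3.9, 0.6, -3.2]
grip_width: 0.249
grip_force: 78.9
```

```bash
python3 ang.py
```

```text
t23.30 p [ 431.  -150.4  196. ] dp [ 0.5  0.2 -9. ] drot [-0.1  0.  64.9] F [ 3.9  0.6 -3.2] M [ 0.29 -1.08  0.04] w0.249 g79 j [-0.59  0.19  1.75  0.    1.2  -0.33]
tool y ang -14.9
```

>>> arm_command --increments '[{"dr":[0,0,0.05],"offset":[0,0.005,0],"hand":-1},{"dr":[0,0,0.05],"offset":[0,0,0],"hand":-1},{"dr":[0,0,0.05],"offset":[0,0,0],"hand":-1},{"dr":[0,0,0.05],"offset":[0,0,0],"hand":-1},{"dr":[0,0,0],"offset":[0,0,0],"hand":-1}]'

```text
time_s: 23.8
eef_pos: [431.3, -150.5, 196.0]
ee_rot: [-0.0, 0.838, 0.546, 0.001]
force: [2.7, 1.4, -3.0]
grip_width: 0.246
grip_force: 79.0
```

```bash
python3 ang.py
```

```text
t23.80 p [ 431.3 -150.5  196. ] dp [ 0.8  0.  -9. ] drot [-0.1  0.  73.8] F [ 2.7  1.4 -3. ] M [ 0.34 -0.95  0.06] w0.246 g79 j [-0.59  0.2   1.75  0.    1.2  -0.18]
tool y ang -23.8
```

>>> arm_command --increments '[{"dr":[0,0,0.06],"offset":[0,0,0],"hand":-1},{"dr":[0,0,0.06],"offset":[0,0,0],"hand":-1},{"dr":[0,0,0],"offset":[0,0,0],"hand":-1}]'

```text
time_s: 24.1
eef_pos: [431.3, -150.6, 196.0]
ee_rot: [-0.0, 0.862, 0.507, 0.001]
force: [3.3, 1.8, -2.9]
grip_width: 0.249
grip_force: 78.9
```

```bash
python3 ang.py
```

```text
t24.10 p [ 431.3 -150.6  196. ] dp [ 0.8 -0.  -9. ] drot [-0.1  0.  79.1] F [ 3.3  1.8 -2.9] M [ 0.34 -1.02  0.06] w0.249 g79 j [-0.59  0.2   1.75  0.    1.2  -0.09]
tool y ang -29.1
```

>>> arm_command --increments '[{"dr":[0,0,0.06],"offset":[0,0,0],"hand":-1},{"dr":[0,0,0.06],"offset":[0,0,0],"hand":-1},{"dr":[0,0,0],"offset":[0,0,0],"hand":-1}]'

```text
time_s: 24.4
eef_pos: [431.2, -150.6, 196.0]
ee_rot: [-0.0, 0.885, 0.466, 0.001]
force: [4.3, 0.8, -2.5]
grip_width: 0.249
grip_force: 79.0
```

```bash
python3 ang.py
```

```text
t24.40 p [ 431.2 -150.6  196. ] dp [ 0.7 -0.  -9. ] drot [-0.   0.  84.5] F [ 4.3  0.8 -2.5] M [ 0.35 -1.04  0.13] w0.249 g79 j [-0.59  0.2   1.75  0.    1.2   0.01]
tool y ang -34.5
```

>>> arm_command --increments '[{"dr":[0,0,0.06],"offset":[0,0,0],"hand":-1},{"dr":[0,0,0.06],"offset":[0,0,0],"hand":-1},{"dr":[0,0,0],"offset":[0,0,0],"hand":-1}]'

```text
time_s: 24.7
eef_pos: [431.1, -150.6, 196.0]
ee_rot: [-0.0, 0.906, 0.424, 0.0]
force: [4.0, 1.2, -2.7]
grip_width: 0.247
grip_force: 79.0
```

```bash
python3 ang.py
```

```text
t24.70 p [ 431.1 -150.6  196. ] dp [ 0.6 -0.  -9.1] drot [-0.   0.1 89.8] F [ 4.   1.2 -2.7] M [ 0.34 -1.04  0.29] w0.247 g79 j [-0.59  0.2   1.75  0.    1.2   0.1 ]
tool y ang -39.8
```

>>> arm_command --increments '[{"dr":[0,0,0.06],"offset":[0,0,0],"hand":-1},{"dr":[0,0,0.06],"offset":[0,0,0],"hand":-1},{"dr":[0,0,0],"offset":[0,0,0],"hand":-1}]'

```text
time_s: 25.0
eef_pos: [431.0, -150.9, 196.0]
ee_rot: [0.0, 0.925, 0.381, 0.0]
force: [2.7, -0.3, -3.0]
grip_width: 0.248
grip_force: 79.0
```

```bash
python3 ang.py
```

```text
t25.00 p [ 431.  -150.9  196. ] dp [ 0.5 -0.3 -9. ] drot [ 0.   0.  95.2] F [ 2.7 -0.3 -3. ] M [-0.17 -0.8   0.32] w0.248 g79 j [-0.59  0.2   1.75  0.    1.2   0.19]
tool y ang -45.2
```

The right screw saturates at 0.3 N m, so it is on the stop. Unwinding and lifting.

>>> arm_command --increments '[{"dr":[0,0,-0.12],"offset":[0,0,0],"hand":-1},{"dr":[0,0,-0.12],"offset":[0,0,0],"hand":-1},{"dr":[0,0,-0.12],"offset":[0,0,0],"hand":-1},{"dr":[0,0,0],"offset":[0,0,0],"hand":-1}]'

```text
time_s: 25.4
eef_pos: [431.2, -150.7, 196.1]
ee_rot: [-0.0, 0.862, 0.508, 0.001]
force: [4.4, 0.4, -4.0]
grip_width: 0.246
grip_force: 78.9
```

```bash
python3 ang.py; python3 - <<'E'
from plan import *
p,R,_=meas();save(p,R)
go([(p+[0,0,10],None,2),([p[0],p[1],330],None,4),(None,None,2),([592.1,364.6,330],down(92.3),17),(None,None,5)],-1)
E
```

```text
t25.40 p [ 431.2 -150.7  196.1] dp [ 0.7 -0.1 -9. ] drot [-0.  0. 79.] F [ 4.4  0.4 -4. ] M [ 0.21 -1.14  0.04] w0.246 g79 j [-0.59  0.2   1.75  0.    1.2  -0.09]
tool y ang -29.0
[{"dr":[0.0, 0.0, 0.0],"offset":[0.0, 0.0, -0.042],"hand":-1},{"dr":[0.0, 0.0, 0.0],"offset":[0.0, 0.0, -0.041],"hand":-1},{"dr":[0.0, 0.0, 0.0],"offset":[0.0, 0.0, -0.258],"hand":-1},{"dr":[0.0, 0.0, 0.0],"offset":[0.0, 0.0, -0.258],"hand":-1},{"dr":[0.0, 0.0, 0.0],"offset":[0.001, 0.0, -0.259],"hand":-1},{"dr":[0.0, 0.0, 0.0],"offset":[0.0, 0.001, -0.258],"hand":-1},{"dr":[0.0, 0.0, 0.0],"offset":[0.0, 0.0, 0.0],"hand":-1},{"dr":[0.0, 0.0, 0.0],"offset":[0.0, 0.0, 0.0],"hand":-1}]
[{"dr":[0.0, 0.0, -0.159],"offset":[0.259, -0.053, 0.0],"hand":-1},{"dr":[0.0, 0.0, -0.159],"offset":[0.264, -0.021, 0.0],"hand":-1},{"dr":[0.0, 0.0, -0.158],"offset":[0.264, 0.012, 0.0],"hand":-1},{"dr":[0.0, 0.0, -0.159],"offset":[0.261, 0.045, 0.0],"hand":-1},{"dr":[0.0, 0.0, -0.158],"offset":[0.253, 0.077, 0.0],"hand":-1},{"dr":[0.0, 0.0, -0.159],"offset":[0.242, 0.108, 0.0],"hand":-1},{"dr":[0.0, 0.0, -0.158],"offset":[0.22
[... 307 characters left out ...]
0.159],"offset":[0.104, 0.243, 0.0],"hand":-1},{"dr":[0.0, 0.0, -0.158],"offset":[0.073, 0.254, 0.001],"hand":-1},{"dr":[0.0, 0.0, -0.159],"offset":[0.041, 0.262, 0.0],"hand":-1},{"dr":[0.0, 0.0, -0.158],"offset":[0.008, 0.264, 0.001],"hand":-1},{"dr":[0.0, 0.001, -0.159],"offset":[-0.025, 0.264, 0.0],"hand":-1}]
[{"dr":[0.001, 0.0, -0.158],"offset":[-0.057, 0.258, 0.001],"hand":-1},{"dr":[0.0, 0.0, 0.0],"offset":[0.0, 0.0, 0.0],"hand":-1},{"dr":[0.0, 0.0, 0.0],"offset":[0.0, 0.0, 0.0],"hand":-1},{"dr":[0.0, 0.0, 0.0],"offset":[0.0, 0.0, 0.0],"hand":-1},{"dr":[0.0, 0.0, 0.0],"offset":[0.0, 0.0, 0.0],"hand":-1},{"dr":[0.0, 0.0, 0.0],"offset":[0.0, 0.0, 0.0],"hand":-1}]
end [592.1 364.6 329.9]
```

>>> arm_command --increments '[{"dr":[0,0,0],"offset":[0,0,-0.042],"hand":-1},{"dr":[0,0,0],"offset":[0,0,-0.041],"hand":-1},{"dr":[0,0,0],"offset":[0,0,-0.258],"hand":-1},{"dr":[0,0,0],"offset":[0,0,-0.258],"hand":-1},{"dr":[0,0,0],"offset":[0.001,0,-0.259],"hand":-1},{"dr":[0,0,0],"offset":[0,0.001,-0.258],"hand":-1},{"dr":[0,0,0],"offset":[0,0,0],"hand":-1},{"dr":[0,0,0],"offset":[0,0,0],"hand":-1}]'

```text
time_s: 26.2
eef_pos: [430.6, -150.6, 329.8]
ee_rot: [-0.0, 0.862, 0.506, -0.0]
force: [0.5, -0.1, -2.7]
grip_width: 0.247
grip_force: 79.6
```

>>> arm_command --increments '[{"dr":[0,0,-0.159],"offset":[0.259,-0.053,0],"hand":-1},{"dr":[0,0,-0.159],"offset":[0.264,-0.021,0],"hand":-1},{"dr":[0,0,-0.158],"offset":[0.264,0.012,0],"hand":-1},{"dr":[0,0,-0.159],"offset":[0.261,0.045,0],"hand":-1},{"dr":[0,0,-0.158],"offset":[0.253,0.077,0],"hand":-1},{"dr":[0,0,-0.159],"offset":[0.242,0.108,0],"hand":-1},{"dr":[0,0,-0.158],"offset":[0.226,0.137,0],"hand":-1},{"dr":[0,0,-0.159],"offset":[0.208,0.164,0],"hand":-1}]'

```text
time_s: 27.0
eef_pos: [507.1, 92.8, 328.5]
ee_rot: [-0.002, 0.513, 0.858, -0.001]
force: [0.3, 0.3, -1.1]
grip_width: 0.248
grip_force: 79.6
```

>>> arm_command --increments '[{"dr":[0,0,-0.158],"offset":[0.186,0.189,0],"hand":-1},{"dr":[0,0,-0.159],"offset":[0.161,0.21,0],"hand":-1},{"dr":[0,0,-0.158],"offset":[0.133,0.229,0],"hand":-1},{"dr":[0,0,-0.159],"offset":[0.104,0.243,0],"hand":-1},{"dr":[0,0,-0.158],"offset":[0.073,0.254,0],"hand":-1},{"dr":[0,0,-0.159],"offset":[0.041,0.262,0],"hand":-1},{"dr":[0,0,-0.158],"offset":[0.008,0.264,0],"hand":-1},{"dr":[0,0,-0.159],"offset":[-0.025,0.264,0],"hand":-1}]'

```text
time_s: 27.8
eef_pos: [583.9, 334.9, 328.3]
ee_rot: [-0.002, 0.041, 0.999, -0.001]
force: [1.0, -1.3, -1.0]
grip_width: 0.248
grip_force: 79.6
```

>>> arm_command --increments '[{"dr":[0,0,-0.158],"offset":[-0.057,0.258,0],"hand":-1},{"dr":[0,0,0],"offset":[0,0,0],"hand":-1},{"dr":[0,0,0],"offset":[0,0,0],"hand":-1},{"dr":[0,0,0],"offset":[0,0,0],"hand":-1},{"dr":[0,0,0],"offset":[0,0,0],"hand":-1},{"dr":[0,0,0],"offset":[0,0,0],"hand":-1}]'

```text
time_s: 28.4
eef_pos: [593.5, 363.4, 330.9]
ee_rot: [0.0, -0.018, 1.0, 0.0]
force: [-0.3, -0.3, -1.1]
grip_width: 0.249
grip_force: 79.8
```

```bash
python3 ang.py; python3 - <<'E'
from slot import *
from plan import *
slot((388.7,264.2))
p,R,_=meas()
s=ctrl.capture("scene");np.save("pics/s6.npy",s)
tip=p-[0,0,124.5];print("pred tip",proj("scene",tip).round(1))
# shaft: print column extents of pixels differing from the initial picture, near tip
s0=np.load("pics/s5.npy");d=np.abs(s.astype(int)-s0).sum(2)
c=proj("scene",tip)
for r in range(int(c[1])-14,int(c[1])+6):
    xs=[x for x in range(int(c[0])-14,int(c[0])+15) if d[r,x]>60];print(r,xs[:1],xs[-1:],len(xs),end=" | ")
E
```

```text
t28.40 p [593.5 363.4 330.9] dp [ 1.5 -1.2  0.9] drot [-0.1 -0.   0.2] F [-0.3 -0.3 -1.1] M [-0.02 -0.02 -0.02] w0.249 g80 j [ 0.38  0.72  0.61  0.    1.81 -1.23]
tool y ang 92.0
slot [388.4 263.8] len/wid [9.1 1.8] ang -103.6 [[107.0, 123.0, 127.0, 129.0, 131.0], [64.0, 74.0, 83.0, 96.0, 111.0], [63.0, 55.0, 56.0, 58.0, 64.0], [116.0, 103.0, 96.0, 73.0, 57.0], [130.0, 128.0, 125.0, 119.0, 117.0]]
pred tip [449.3 264. ]
250 [435] [455] 11 | 251 [435] [455] 10 | 252 [435] [455] 10 | 253 [437] [455] 8 | 254 [448] [454] 7 | 255 [448] [454] 7 | 256 [451] [453] 3 | 257 [450] [453] 3 | 258 [451] [451] 1 | 259 [450] [451] 2 | 260 [450] [451] 2 | 261 [] [] 0 | 262 [] [] 0 | 263 [] [] 0 | 264 [] [] 0 | 265 [449] [449] 1 | 266 [] [] 0 | 267 [] [] 0 | 268 [] [] 0 | 269 [] [] 0 |
```

Right slot reads −103.6°: home too. Checking for driver tilt in the grip before putting it back.

```bash
python3 - <<'E'
from h import *
s=np.load("pics/s6.npy").astype(int)
P=np.array([593.5,363.4,330.9])
for z in(206,210,216,222,230,240,250,260,270,280,290):
    c=proj("scene",[P[0],P[1],z]);r=int(round(c[1]));x0=int(c[0])-9
    row=s[r,x0:x0+20];sat=row[:,1]-row[:,0]
    print(z,c.round(1),x0,sat.tolist(),row[:,1].tolist())
E
```

```text
206 [449.1 264.2] 440 [6, 2, 1, 1, 3, 5, 3, 10, 4, -4, 2, 10, 12, 12, 12, 9, -8, -10, -9, -6] [116, 119, 117, 119, 115, 117, 116, 117, 100, 87, 95, 114, 120, 118, 118, 106, 154, 185, 193, 153]
210 [449.5 262.1] 440 [-4, -4, -5, -3, -3, -5, -5, -4, -4, -2, -2, -2, 2, 10, 12, 13, 7, -10, -6, -8] [104, 104, 103, 107, 107, 104, 105, 106, 102, 89, 86, 94, 105, 116, 117, 119, 115, 177, 202, 175]
216 [450.1 259. ] 441 [-4, -4, -5, -5, -5, -4, -4, -4, -2, -2, 0, -3, -5, -6, -4, -3, -4, -7, -5, -1] [109, 111, 111, 110, 111, 110, 110, 111, 98, 87, 77, 99, 110, 109, 108, 108, 109, 176, 202, 186]
222 [450.7 255.9] 441 [-5, -3, -5, -4, -5, -5, -4, -3, 0, 0, -2, -1, -1, -3, -5, -6, -6, -5, -5, -3] [110, 113, 112, 114, 113, 111, 114, 102, 91, 93, 85, 85, 87, 93, 108, 110, 111, 110, 108, 107]
230 [451.5 251.7] 442 [-5, -6, -4, 0, -1, -3, -5, -5, -2, -2, -3, -2, -1, -5, -6, -6, -4, -6, -4, -3] [163, 173, 190, 204, 207, 207, 187, 120, 77, 82, 84, 83, 86, 145, 171, 170, 167, 163, 162, 176]
240 [452.4 246.3] 443 [-5, -6, -5, -6, -6, -6, -5, -3, -2, -1, -1, -2, -2, -3, -6, -5, -6, -6, -5, -6] [192, 190, 
[... 369 characters left out ...]
5, 15, 15, 15] [161, 158, 158, 156, 155, 146, 148, 105, 78, 81, 83, 82, 82, 105, 162, 174, 174, 173, 174, 174]
270 [455.5 229.9] 446 [14, 15, 13, 14, 15, 15, 12, 5, -2, -2, -2, -1, -1, 5, 14, 14, 15, 14, 15, 15] [174, 174, 174, 173, 174, 174, 159, 108, 79, 81, 84, 84, 83, 104, 161, 173, 174, 173, 175, 175]
280 [456.5 224.3] 447 [14, 15, 15, 14, 15, 15, 15, 9, -2, -2, -1, 0, -2, 4, 13, 14, 15, 15, 15, 14] [173, 175, 173, 173, 173, 174, 173, 118, 76, 81, 83, 84, 82, 101, 162, 173, 173, 174, 175, 172]
290 [457.6 218.6] 448 [14, 14, 14, 14, 15, 15, 11, 4, -3, -3, -2, -2, -2, 4, 13, 15, 14, 14, 15, 15] [174, 173, 174, 173, 174, 173, 159, 106, 79, 81, 84, 83, 81, 102, 161, 173, 173, 173, 174, 173]
```

No tilt: the shaft axis matches prediction within 0.5 px along its length. Lowering over its hole.

>>> arm_command --increments '[{"dr":[0,0,0],"offset":[0.006,0.005,0.26],"hand":-1},{"dr":[0,0,0],"offset":[0,0,0.26],"hand":-1},{"dr":[0,0,0],"offset":[0,0,0.26],"hand":-1},{"dr":[0,0,0],"offset":[0,0,0],"hand":-1},{"dr":[0,0,0],"offset":[0,0,0],"hand":-1},{"dr":[0,0,0],"offset":[0,0,0],"hand":-1},{"dr":[0,0,0],"offset":[0,0,0],"hand":-1},{"dr":[0,0,0],"offset":[0,0,0],"hand":-1}]'

```text
time_s: 29.3
eef_pos: [593.1, 364.9, 237.9]
ee_rot: [0.001, -0.018, 1.0, 0.001]
force: [0.0, 0.9, -2.2]
grip_width: 0.25
grip_force: 79.6
```

```bash
python3 ang.py;  python3 - <<'E'
from plan import *
p,R,_=meas();print("tool err",(R.inv().apply(np.array([592.1,364.6,131.5])-p)/120).round(4))
E
```

```text
t29.30 p [593.1 364.9 237.9] dp [  1.    0.3 -92.1] drot [-0.1 -0.1  0.2] F [ 0.   0.9 -2.2] M [-0.02  0.01 -0.05] w0.250 g80 j [ 0.38  0.72  0.85  0.    1.57 -1.22]
tool y ang 92.1
tool err [ 0.0102 -0.0033  0.8866]
```

>>> arm_command --increments '[{"dr":[0,0,0],"offset":[0.008,-0.003,0.1],"hand":-1},{"dr":[0,0,0],"offset":[0,0,0.1],"hand":-1},{"dr":[0,0,0],"offset":[0,0,0.1],"hand":-1}]'

```text
time_s: 29.6
eef_pos: [591.6, 364.3, 199.0]
ee_rot: [-0.001, -0.018, 1.0, 0.0]
force: [-0.1, -0.1, -1.5]
grip_width: 0.249
grip_force: 79.6
```

>>> arm_command --increments '[{"dr":[0,0,0],"offset":[0,0,0.12],"hand":-1},{"dr":[0,0,0],"offset":[0,0,0.12],"hand":-1},{"dr":[0,0,0],"offset":[0,0,0.12],"hand":-1},{"dr":[0,0,0],"offset":[0,0,0.12],"hand":-1},{"dr":[0,0,0],"offset":[0,0,0],"hand":-1},{"dr":[0,0,0],"offset":[0,0,0],"hand":-1},{"dr":[0,0,0],"offset":[0,0,0],"hand":-1}]'

```text
time_s: 30.3
eef_pos: [592.3, 364.6, 144.1]
ee_rot: [0.001, -0.018, 1.0, 0.001]
force: [-0.6, -0.2, -1.5]
grip_width: 0.247
grip_force: 79.6
```

```bash
python3 ang.py
```

```text
t30.30 p [592.3 364.6 144.1] dp [   0.2    0.  -185.9] drot [-0.1 -0.1  0.2] F [-0.6 -0.2 -1.5] M [ 0.04 -0.04 -0.03] w0.247 g80 j [ 0.38  0.76  1.01  0.    1.36 -1.22]
tool y ang 92.1
```

12.6 mm to go.

>>> arm_command --increments '[{"dr":[0,0,0],"offset":[0,0,0.045],"hand":-1},{"dr":[0,0,0],"offset":[0,0,0.045],"hand":-1},{"dr":[0,0,0],"offset":[0,0,0],"hand":-1},{"dr":[0,0,0],"offset":[0,0,0],"hand":-1},{"dr":[0,0,0],"offset":[0,0,0],"hand":-1}]'

```text
time_s: 30.8
eef_pos: [591.9, 364.5, 132.3]
ee_rot: [0.0, -0.018, 1.0, 0.0]
force: [0.4, -0.1, -1.3]
grip_width: 0.247
grip_force: 79.6
```

>>> arm_command --increments '[{"dr":[0,0,0],"offset":[0,0,0.008],"hand":-1},{"dr":[0,0,0],"offset":[0,0,0],"hand":-1}]'

```text
time_s: 31.0
eef_pos: [592.0, 364.5, 131.5]
ee_rot: [0.0, -0.018, 1.0, 0.0]
force: [0.7, 0.3, -0.8]
grip_width: 0.248
grip_force: 79.7
```

>>> arm_command --increments '[{"dr":[0,0,0],"offset":[0,0,0.006],"hand":-1},{"dr":[0,0,0],"offset":[0,0,0],"hand":-1}]'

```text
time_s: 31.2
eef_pos: [592.0, 364.5, 131.5]
ee_rot: [0.001, -0.018, 1.0, 0.0]
force: [-1.6, -2.1, 4.7]
grip_width: 0.248
grip_force: 80.4
```

Collar is seated at the original height, with contact force. Releasing and retreating upward.

>>> arm_command --increments '[{"dr":[0,0,0],"offset":[0,0,-0.003],"hand":-0.3},{"dr":[0,0,0],"offset":[0,0,0],"hand":0},{"dr":[0,0,0],"offset":[0,0,0],"hand":0.6},{"dr":[0,0,0],"offset":[0,0,0],"hand":1},{"dr":[0,0,0],"offset":[0,0,0],"hand":1},{"dr":[0,0,0],"offset":[0,0,0],"hand":1},{"dr":[0,0,0],"offset":[0,0,0],"hand":1}]'

```text
time_s: 31.9
eef_pos: [591.9, 364.5, 131.0]
ee_rot: [0.0, -0.018, 1.0, 0.0]
force: [-0.0, -0.0, -0.1]
grip_width: 1.002
grip_force: 0.0
```

>>> arm_command --increments '[{"dr":[0,0,0],"offset":[0,0,-0.2],"hand":1},{"dr":[0,0,0],"offset":[0,0,-0.3],"hand":1},{"dr":[0,0,0],"offset":[0,0,-0.3],"hand":1},{"dr":[0,0,0],"offset":[0,0,-0.3],"hand":1},{"dr":[0,0,0],"offset":[0,0,-0.3],"hand":1},{"dr":[0,0,0],"offset":[0,0,0],"hand":1},{"dr":[0,0,0],"offset":[0,0,0],"hand":1}]'

```text
time_s: 32.6
eef_pos: [591.9, 364.4, 299.2]
ee_rot: [0.001, -0.018, 1.0, 0.001]
force: [0.1, 0.3, 0.1]
grip_width: 1.0
grip_force: 0.0
```

```bash
python3 ang.py; python3 - <<'E'
from slot import *
g=ctrl.capture("top")
slot((388.7,264.2),g);slot((244.4,227.4),g)
s=ctrl.capture("scene").astype(int);s0=np.load("pics/scene0.npy").astype(int)
d=np.abs(s-s0).sum(2)
# driver handle/collar region and rack tools vs start, bystanders
for n,(a,b,c,e) in dict(driver=(266,322,428,458),rackrest=(240,300,456,480),bowl=(235,262,418,466),jar=(240,278,336,368),flasks=(195,250,243,288),tub=(185,218,222,258)).items():
    r=d[a:b,c:e];print(n,"changed frac",(r>90).mean().round(3))
def dark(i):
    m=np.uint8(i[262:322,425:460].sum(2)<110);p=np.argwhere(m);return p.mean(0).round(2),len(p)
print(dark(s0),dark(s))
m=np.uint8(s.sum(2)<120);n,l,st,ce=cv2.connectedComponentsWithStats(m);print([(st[i].tolist()) for i in range(1,n) if st[i,4]>60 and 240<ce[i][0]<370 and 190<ce[i][1]<290])
E
```

```text
t32.60 p [591.9 364.4 299.2] dp [ -0.1  -0.2 -30.7] drot [-0.1 -0.1  0.2] F [0.1 0.3 0.1] M [-0.01 -0.02 -0.02] w1.000 g0 j [ 0.38  0.71  0.71  0.    1.72 -1.22]
tool y ang 92.1
slot [388.4 263.8] len/wid [9.  1.7] ang -103.7 [[107.0, 123.0, 128.0, 130.0, 132.0], [64.0, 75.0, 83.0, 97.0, 110.0], [63.0, 56.0, 56.0, 58.0, 64.0], [117.0, 104.0, 95.0, 75.0, 59.0], [132.0, 128.0, 126.0, 121.0, 117.0]]
slot [244.7 228.1] len/wid [10.7  8.8] ang -102.4 [[76.0, 80.0, 81.0, 82.0, 81.0], [45.0, 52.0, 64.0, 70.0, 76.0], [32.0, 33.0, 37.0, 40.0, 46.0], [64.0, 51.0, 43.0, 33.0, 31.0], [77.0, 77.0, 74.0, 71.0, 62.0]]
driver changed frac 0.038
rackrest changed frac 0.171
bowl changed frac 0.242
jar changed frac 0.178
flasks changed frac 0.086
tub changed frac 0.0
(array([34.68, 19.31]), 499) (array([34.93, 19.63]), 487)
[[271, 197, 10, 11, 91], [314, 204, 12, 15, 167], [250, 207, 11, 11, 105], [338, 243, 28, 20, 472], [226, 252, 70, 39, 1224]]
```

The driver hangs where it started (0.4 px shift), both slots are at the marks, and the bottle, jar and flask caps are unmoved. Handing in.

```bash
python3 -c "
from rig import ctrl
print(ctrl.finish_job())"
```

```text
the job is handed in; nothing more can be done
None
```

I handed the job in at about 33 s: the bottle stands upright in the caddy, both fasteners are turned to their stops with the screwdriver (slots within about 1° of the marks), the driver hangs back in its rack hole, and I saw no sign that anything else moved.

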